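# Load test cartridges into the analyser's spring magazine

### The job

Load the two long white test cartridges into the empty spring-loaded magazine of the analyser, one at a time and in either order: set each one flat into its flared top, lengthwise between the two sprung lips, and press it straight down until it has passed both lips and they hold it down. At the end both long cartridges lie stacked flat under the lips. The shorter cartridges belong to another machine.

Things in the scene. Friction and masses are not known exactly. Their poses are not given: they have to be found in the camera images.
- long_a_center (a point): One long test cartridge: white plastic block 80 mm long, 36 wide, 18 high, round well and slot window on top, about 45 g, lying flat on the work surface. This point is its centre, 9 mm above its underside; x along its length, y across, z up. The two long ones are alike; two 54 mm long ones of the same kind are not to be used.
- long_b_center (a point): The other long test cartridge: white plastic block 80 mm long, 36 wide, 18 high, round well and slot window on top, about 45 g, lying flat on the work surface. This point is its centre, 9 mm above its underside; x along its length, y across, z up. The two long ones are alike; two 54 mm long ones of the same kind are not to be used.
- magazine_throat (a point): Fixed upright aluminium magazine, 90 mm high, on a grey base. Inside 83 x 40 mm; long sides open over the middle 55 mm. This point: on its axis at the underside of the two sprung lips, 62 mm above the table; x along its length (cartridges go in this way, either end), z up. Each end's lip juts in 6 mm, its sloping top starting 13 mm above this point; above that the walls flare out 7 mm.
- follower (a joint): Grey spring plate under the lips, m pressed down: 0 empty, 0.017 with one cartridge held, 0.035 with two, stop 0.044. A cartridge let in rests on the lip slopes, underside 11 to 13 mm above the throat point; pressing it in takes about 5 to 8 N. The lips snap over it once its top is below the throat point: press 3 to 5 mm below, then let go; it rises against the lips.
There are look-alikes about, which are no part of the job. Leave any yellow look-alike of the part that bears long_a_center alone.

How it is judged (in metres and radians):
On the way:
1. one long cartridge has been pressed in below the lips while the other is still away from the magazine (((z of long_a_center in the frame of magazine_throat between -0.02 and -0.0078 m and horizontal distance between long_a_center and magazine_throat below 0.012 m and angle between the z axis of long_a_center and the z axis of magazine_throat, either way round below 0.17 rad and horizontal distance between long_b_center and magazine_throat above 0.07 m) or (z of long_b_center in the frame of magazine_throat between -0.02 and -0.0078 m and horizontal distance between long_b_center and magazine_throat below 0.012 m and angle between the z axis of long_b_center and the z axis of magazine_throat, either way round below 0.17 rad and horizontal distance between long_a_center and magazine_throat above 0.07 m))), for 0.2 s.
At the end, for the whole second after the job is handed in: Both long cartridges lie flat (within 10 degrees) and at rest in the magazine, one on the other, centres within 12 mm of its axis: the upper one held under the lips (centre 7.8 to 20 mm below their underside), the lower one beneath it (centre 20.5 to 40 mm below) (((z of long_a_center in the frame of magazine_throat between -0.02 and -0.0078 m and horizontal distance between each of long_a_center, long_b_center and magazine_throat below 0.012 m and angle between the z axis of each of long_a_center, long_b_center and the z axis of magazine_throat, either way round below 0.17 rad and z of long_b_center in the frame of magazine_throat between -0.04 and -0.0205 m) or (z of long_b_center in the frame of magazine_throat between -0.02 and -0.0078 m and horizontal distance between each of long_b_center, long_a_center and magazine_throat below 0.012 m and angle between the z axis of each of long_b_center, long_a_center and the z axis of magazine_throat, either way round below 0.17 rad and z of long_a_center in the frame of magazine_throat between -0.04 and -0.0205 m)) and linear speed of each of long_a, long_b below 0.02 m/s); the robot touches nothing.
It also fails if it takes over 67 s, if anything falls off the work surface, if the arm or the gripper's body presses on something with over 40 N, if the wrist force passes 120 N, or if a joint passes its speed limit or range.

### The arm

A 6-joint arm with a two-finger parallel gripper is mounted at the origin on the work surface. World frame = base frame: x ahead of the robot, y to its left, z up, the work surface at z = 0. Lengths are in mm, angles in rad, forces in N, time in s.
With the tool pointing down it reaches from about 275 to 1000 mm from the base axis. Payload 8.4 kg.
Tool frame: the origin (TCP) lies on the centre line of the jaws, within the pads' length; the fingertips stand 22 mm ahead of it and the grasp point (between the pads) lies 3 mm ahead of it; z points along the fingers, x is the direction in which the jaws open and shut, and the axes are right-handed (so a half turn about z gives the same grasp; the last joint's range is limited). The gripper opens to 85 mm and grips with 20 to 120 N. Pads are 22 mm wide; open, the fingers measure 114 mm over their backs; the gripper's body (76 mm by 85 mm) begins 54 mm behind the grasp point. The pads swing forward as they close: fully open they stand 13 mm farther back than shut.
Start: joints at [1.294, 0.353, 1.633, -0, 1.155, -0.002], TCP at [169.595, 601.553, 253.281] pointing down, gripper open.
Joint ranges: [-2.63, 2.63], [-0.92, 2.1], [0.06, 2.66], [-1.3, 4.44], [0, 2.69], [-3.02, 3.02]. Speed limits (rad/s): [2.22, 2.22, 2.79, 3.14, 3.14, 3.14].

### API

Orientations are given as [roll, pitch, yaw] about the fixed x, y, z axes, in that order (R = Rz(yaw) Ry(pitch) Rx(roll)).
In Python, from rig import status, viewer, job gives the robot as it stands.
- The arm moves only by the tool send_rows, never from a script. Its argument "plan" is a list of rows, each a list of 3 entries, a list of its own where there are three numbers: the shift along the tool's x, y, z in m, then the turn, a rotation vector about the tool's x, y, z in rad, then the opening, from -1 (shut) to 1 (fully open). In form: [[[x, y, z], [rx, ry, rz], jaw], ...]. A call has exactly 5 rows; each row is the pose to reach, as a shift and turn from the pose measured when the call began, along the tool's axes at that moment; what a row does not reach only later rows make up. A row lasts 1/12 s, in which the tool goes at most 41.7 mm and 7.16 degrees, less where a joint would pass 70% of its speed; a pose out of reach is approached as far as the arm can. A call with a gripper value outside its range is refused whole. The fingers move at their own pace and stop on an object; "squeeze" is the grip in N (left out, the last holds). Time passes only in rows, so rows that repeat a pose let the fingers close, or fill a call up. It gives the time, the measured TCP pose, the force and the opening at its end, in the units of the state.
- status.sense(): the state, without advancing time (a new reading comes with each control period).
- viewer.grab_frame(name): name is "scene" or "side" or "wrist"; returns the picture (420x560x3 uint8, red, green, blue); there is no depth.
- viewer.camera_params(name): a dict with "intrinsics" (3x3 intrinsics, pixels), "xyz" and "orientation" of the camera in the world. Camera axes: x right, y down, z forward; pixel columns grow to the right and rows downward; lengths in mm; the calibration is good to about 2 mm. A picture is of the moment at which its call begins: read the wrist's pose just before it. camera_params takes no time and is no camera call; for the wrist camera it gives the pose at the moment of the call.
- job.sign_off(): hands the job in, once; it reports no verdict.
Trained networks look in the newest picture that a camera, given by its name, has taken for a name from the list of things; names that differ only in an ending like _2 or _b are one class to them, and where a whole thing is asked for, a point or a joint stands for the part that bears it (a point fixed in the world has none). Each returns a list of dicts, best first, with "p" (0 to 1); they miss things now and then, are a little off and sometimes report something else, mostly with a low value. They report only what shows in the picture. A call takes as long as a camera call. They do not tell look-alikes from the thing itself.
- viewer.cut_out(label, camera): "mask" (420x560 bool, what is visible of it) and "extent" ([left, top, width, height] in pixels, round what is visible of it).
The state is a dict: "clock": time; "qpos": joint angles; "qvel": joint speeds; "joint_efforts": joint torques, N m; "eef_pos": TCP position; "tcp_rot": TCP orientation; "contact_force": force on the tool from outside, world axes, zero at the start; "wrist_torque": the same for the moment, N m; "opening": opening from 0.0 (shut) to 1.0 (fully open).
Only numpy, scipy, OpenCV 4.12 (cv2) and the standard library are available. Lean on these libraries where they do the work, as an engineer would, in place of code of your own. Each camera call takes 0.05 s, during which the arm holds its last target.

## Working session

There is one attempt and no reset: what is moved stays moved. The work goes in short steps, Python scripts to look and compute and a tool call to move; the robot and the scene stay as the last step left them, time stands still between calls to the robot, and variables do not carry over. Pictures are saved under pics/ and viewed, and the job is handed in when it is done.

Besides the shell and the picture viewer there is one more tool, called after ">>>" by a JSON object that holds its "api" and its "payload". send_rows: Moves the arm, as the interface text tells. Its arguments: {"type":"object","properties":{"plan":{"type":"array"},"squeeze":{"type":"number"}},"required":["plan"]}

```bash
ls; mkdir -p pics; python3 - <<'E'
from rig import status, viewer, job
import cv2
s=status.sense(); print(s)
for n in ["scene","side","wrist"]:
    im=viewer.grab_frame(n); cv2.imwrite(f"pics/{n}0.png",im[:,:,::-1])
    p=viewer.camera_params(n); print(n,p)
E
```

```text
pics
{'clock': 0.0, 'qpos': array([ 1.29361505e+00,  3.53640073e-01,  1.63410999e+00,  8.95941750e-06,
        1.15518226e+00, -2.40257073e-03]), 'qvel': array([ 0.00064161, -0.00115699, -0.00043507, -0.00038733, -0.00088815,
       -0.0011273 ]), 'joint_efforts': array([-2.77508334e-03, -6.05245471e+01, -3.42074203e+01, -2.88915935e-04,
        9.01569292e-03, -2.71289440e-05]), 'eef_pos': array([169.46623599, 601.14409989, 252.5770262 ]), 'tcp_rot': array([-3.14158124e+00,  1.33964272e-03,  1.29601401e+00]), 'contact_force': array([-0.6835351 ,  0.23602775, -1.21062704]), 'wrist_torque': array([ 0.02881462, -0.0023006 , -0.00889516]), 'opening': 1.0041644122224926}
scene {'intrinsics': array([[503.08372504,   0.        , 284.90363531],
       [  0.        , 503.08372504, 213.38618972],
       [  0.        ,   0.        ,   1.        ]]), 'xyz': array([1200.20861123, -493.36647551,  903.70344675]), 'orientation': array([-2.36744673,  0.0041851 ,  0.96475538])}
side {'intrinsics': array([[402.10894428,   0.        , 284.5075658 ],
       [  0.        , 402.10894428, 219.4805581 ],
       [  0.        ,   0.        ,   1.        ]]), 'xyz': array([ 358.88897125, -659.21185892,  672.35194801]), 'orientation': array([-2.32427003,  0.01515477, -0.30628336])}
wrist {'intrinsics': array([[310.86253407,   0.        , 275.28687698],
       [  0.        , 310.86253407, 212.23781762],
       [  0.        ,   0.        ,   1.        ]]), 'xyz': array([105.72815409, 619.95266426, 373.82657897]), 'orientation': array([2.87935137e+00, 1.22374526e-03, 1.29618513e+00])}
```

View pics/scene0.png

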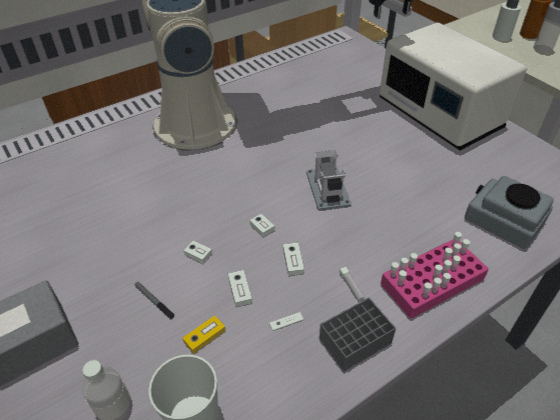

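View pics/side0.png

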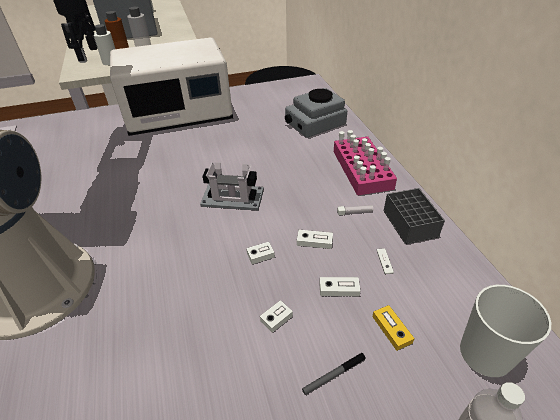

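View pics/wrist0.png

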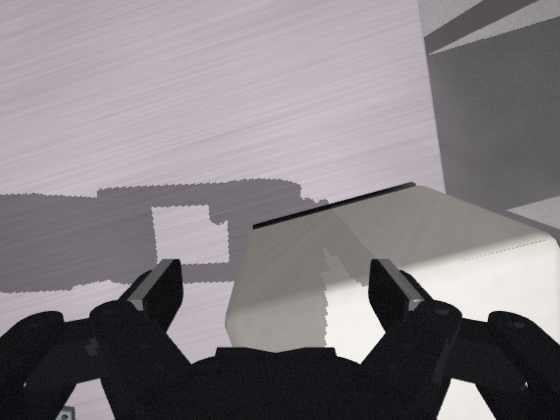

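```bash
cat > h.py <<'E'
import numpy as np, cv2
from scipy.spatial.transform import Rotation as R
from scipy.optimize import least_squares
def RPY(o): return R.from_euler('xyz',o).as_matrix()
def proj(P,c):
    P=np.atleast_2d(P); q=(P-c['xyz'])@RPY(c['orientation']); q=q@c['intrinsics'].T
    return q[:,:2]/q[:,2:]
def ray(uv,c):
    d=np.linalg.inv(c['intrinsics'])@np.array([uv[0],uv[1],1.]); d=RPY(c['orientation'])@d
    return c['xyz'],d/np.linalg.norm(d)
def onplane(uv,c,z):
    o,d=ray(uv,c); return o+d*(z-o[2])/d[2]
def tri(obs):
    A=np.zeros((3,3));b=np.zeros(3);rs=[]
    for uv,c in obs:
        o,d=ray(uv,c);M=np.eye(3)-np.outer(d,d);A+=M;b+=M@o;rs.append((o,M))
    X=np.linalg.solve(A,b); return X,[float(np.linalg.norm(M@(X-o))) for o,M in rs]
E
python3 - <<'E'
from rig import viewer
import cv2,numpy as np
from h import *
for n in ["scene","side"]:
    c=viewer.camera_params(n)
    im=cv2.imread(f"pics/{n}0.png")
    for l in ["long_a_center","follower","magazine_throat"]:
        try: D=viewer.cut_out(l,n)
        except Exception as e: print(n,l,e); continue
        for i,d in enumerate(D):
            m=d['mask']; ys,xs=np.nonzero(m); r=cv2.minAreaRect(np.c_[xs,ys].astype(np.float32))
            print(n,l,round(d['p'],2),d['extent'],m.sum(),[round(xs.mean(),1),round(ys.mean(),1)],onplane([xs.mean(),ys.mean()],c,12)[:2].round(),r[1])
            np.save(f"m_{n}_{l}_{i}.npy",m)
a=cv2.imread("pics/scene0.png")[140:220,290:370]; b=cv2.imread("pics/side0.png")[150:220,190:280]
cv2.imwrite("pics/mag.png",np.hstack([cv2.resize(a,(400,400),interpolation=cv2.INTER_CUBIC),cv2.resize(b,(400,400*7//9),interpolation=cv2.INTER_CUBIC)[:311].copy() if 0 else cv2.resize(b,(400,400),interpolation=cv2.INTER_CUBIC)]))
a=cv2.imread("pics/scene0.png")[205:355,170:320]; b=cv2.imread("pics/side0.png")[220:360,240:420]
cv2.imwrite("pics/cart.png",np.hstack([cv2.resize(a,(400,400),interpolation=cv2.INTER_CUBIC),cv2.resize(b,(400,311),interpolation=cv2.INTER_CUBIC).copy() if 0 else cv2.resize(b,(400,400),interpolation=cv2.INTER_CUBIC)]))
E
```

```text
scene long_a_center 0.73 [183.8, 314.3, 42.8, 39.1] 863 [np.float64(203.7), np.float64(334.0)] [ 667. -327.] (21.000001907348633, 43.80000686645508)
scene long_a_center 0.68 [225.2, 268.8, 29.3, 42.5] 587 [np.float64(239.4), np.float64(288.4)] [ 612. -210.] (33.298828125, 18.547555923461914)
scene long_a_center 0.6 [284.6, 245.5, 17.0, 29.8] 511 [np.float64(292.8), np.float64(259.6)] [613. -69.] (32.01470184326172, 17.70509910583496)
scene long_a_center 0.33 [305.4, 150.5, 48.9, 60.1] 1837 [np.float64(327.5), np.float64(181.4)] [449. 160.] (60.55272674560547, 38.10260009765625)
scene follower 0.52 [320.3, 162.8, 16.6, 12.7] 158 [np.float64(327.4), np.float64(169.1)] [410. 190.] (14.855627059936523, 12.070197105407715)
scene magazine_throat 0.66 [306.5, 150.8, 46.2, 60.7] 1783 [np.float64(327.3), np.float64(181.8)] [450. 158.] (59.50852584838867, 37.87769317626953)
side long_a_center 0.96 [321.9, 277.8, 42.6, 19.0] 752 [np.float64(339.5), np.float64(286.1)] [ 608. -209.] (19.0, 40.0)
side long_a_center 0.86 [374.1, 304.7, 41.7, 45.7] 959 [np.float64(392.5), np.float64(326.9)] [ 664. -327.] (47.49646759033203, 21.82764434814453)
side long_a_center 0.64 [218.6, 175.6, 22.3, 21.8] 296 [np.float64(228.4), np.float64(182.7)] [463. 199.] (21.638042449951172, 21.094829559326172)
side follower 0.83 [217.7, 174.8, 20.8, 24.9] 285 [np.float64(228.7), np.float64(183.0)] [463. 198.] (25.07430648803711, 17.088109970092773)
side magazine_throat 0.97 [203.0, 159.8, 61.0, 49.0] 2086 [np.float64(231.1), np.float64(188.9)] [464. 171.] (60.688072204589844, 44.59418869018555)
```

View pics/mag.png

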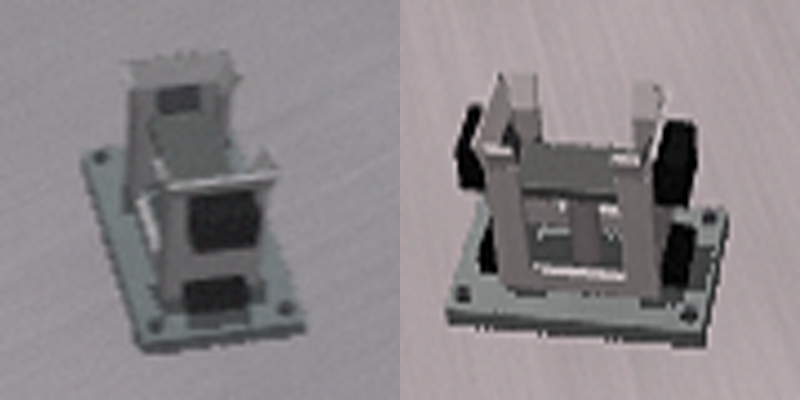

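View pics/cart.png

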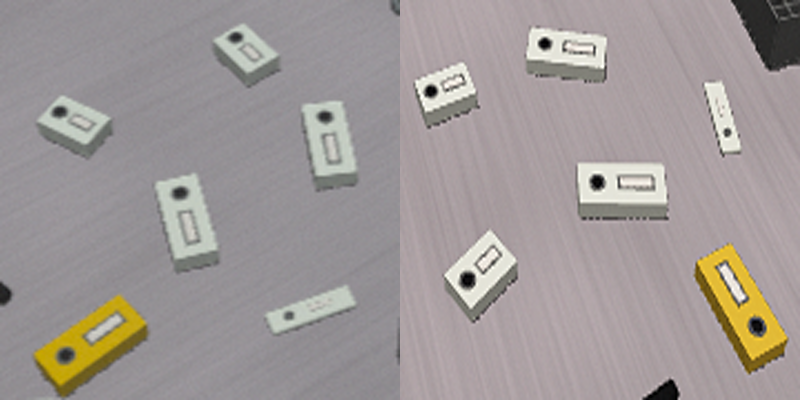

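```bash
cat >> h.py <<'E'
def box(p,L,W,H):  # p: x,y,yaw,zbottom
    c,s=np.cos(p[2]),np.sin(p[2]); out=[]
    for z in (0,H):
        for a,b in ((-1,-1),(1,-1),(1,1),(-1,1)):
            x,y=a*L/2,b*W/2; out.append([p[0]+c*x-s*y,p[1]+s*x+c*y,p[3]+z])
    return np.array(out)
def sild(p,dims,obs):
    r=[]
    for ct,c in obs:
        h=cv2.convexHull(proj(box(p,*dims),c).astype(np.float32))
        r+=[cv2.pointPolygonTest(h,(float(u),float(v)),True)-0.5 for u,v in ct]
    return np.array(r)
def fitbox(p0,dims,obs):
    f=lambda p:sild(p,dims,obs)
    return least_squares(f,p0,diff_step=1e-4,x_scale=[10,10,.1,5],loss='soft_l1')
E
cat > fit1.py <<'E'
from rig import viewer
from h import *
C={n:viewer.camera_params(n) for n in("scene","side")}
cc={}
for n in C:
    im=cv2.imread(f"pics/{n}0.png").astype(int); g=2*im[...,1]-im[...,0]-im[...,2]
    m=((g>=0)&(im.sum(2)>300)).astype(np.uint8)
    m=cv2.morphologyEx(m,cv2.MORPH_OPEN,np.ones((2,2),np.uint8))
    cv2.imwrite(f"pics/mask_{n}.png",m*255)
    k,lab,st,ce=cv2.connectedComponentsWithStats(m)
    cc[n]=(lab,st,ce)
def get(n,uv):
    lab,st,ce=cc[n]; i=lab[uv[1],uv[0]]; m=(lab==i).astype(np.uint8)
    print(n,uv,i,st[i])
    cs,_=cv2.findContours(m,cv2.RETR_EXTERNAL,cv2.CHAIN_APPROX_NONE)
    return max(cs,key=len)[:,0]
for name,a,b,x0 in(("A",(293,270),(315,248),[613,-69,1.,0.]),("B",(240,295),(340,295),[610,-210,1.,0.])):
    obs=[(get("scene",a),C["scene"]),(get("side",b),C["side"])]
    best=None
    for y in (0,.8,1.6,2.4):
        r=fitbox([x0[0],x0[1],y,0.],(80,36,18),obs)
        if best is None or r.cost<best.cost:best=r
    res=sild(best.x,(80,36,18),obs); print(name,best.x.round(3),"rms",np.sqrt((res**2).mean()).round(2))
E
python3 fit1.py
```

```text
scene (293, 270) 98 [284 244  21  33 511]
side (315, 248) 0 [     0      0    560    420 150792]
A [ 3.27361e+02 -6.63270e+01 -1.46000e-01  0.00000e+00] rms 208.74
scene (240, 295) 108 [229 271  24  37 582]
side (340, 295) 56 [321 278  40  19 682]
B [ 610.321 -208.114    2.815    0.   ] rms 0.64
```

```bash
sed -i 's/f=lambda p:sild(p,dims,obs)/f=lambda q:sild(np.array(q)*[1,1,.01,1]-[0,0,0,100],dims,obs)/; s/return least_squares.*/r=least_squares(f,np.array(p0)*[1,1,100,1]+[0,0,0,100],diff_step=1e-3,loss="soft_l1"); r.x=r.x*[1,1,.01,1]-[0,0,0,100]; return r/' h.py
sed -i 's/(315,248)/(315,244)/; s/res=sild/res=sild/' fit1.py; python3 fit1.py
```

```text
scene (293, 270) 98 [284 244  21  33 511]
side (315, 244) 48 [298 231  36  19 530]
A [610.324 -63.616   2.683  -4.026] rms 0.51
scene (240, 295) 108 [229 271  24  37 582]
side (340, 295) 56 [321 278  40  19 682]
B [ 6.10186e+02 -2.06736e+02 -3.24000e-01 -3.24700e+00] rms 0.41
```

View pics/mask_side.png

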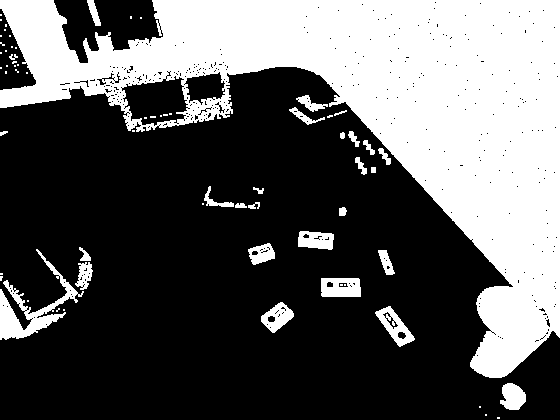

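```bash
python3 - <<'E'
from rig import viewer
from h import *
C={n:viewer.camera_params(n) for n in("scene","side")}
sc=lambda u,v:(290+u/5-.4,140+v/5-.4); sd=lambda u,v:(190+(u-400)/4.444-.4,150+v/5.714-.4)
a=dict(nl=sc(140,343),nr=sc(305,325),fl=sc(83,150))
b=dict(nl=sd(707,340),nr=sd(727,212),fl=sd(445,318))
for k in a: print(k,tri([(a[k],C["scene"]),(b[k],C["side"])]))
# post tops: scene near-end flare left (162,188)->, right (278,168); far end left(122,62) right(238,72)
for nm,u,v in (("nearL",sc(160,188),sd(625,160)),("nearR",sc(278,172),sd(660,85)),("farL",sc(122,62),sd(485,150)),("farR",sc(240,75),sd(500,75))):
    print(nm,tri([(u,C["scene"]),(v,C["side"])]))
E
```

```text
nl (array([512.75694494,  77.36187408,   8.88684536]), [2.0421750020394875, 2.0421750020392966])
nr (array([547.5671125, 157.031223 ,   8.0843829]), [0.5800659283921764, 0.5800659283921736])
fl (array([375.08570989, 143.40475396,   5.82041873]), [2.624000118004019, 2.6240001180040458])
nearL (array([483.74614697, 110.66528096,  82.81762592]), [4.537352748778586, 4.53735274877844])
nearR (array([513.41942607, 159.49068755,  85.3999295 ]), [0.8786649379516686, 0.8786649379518153])
farL (array([410.29019437, 139.70791776,  92.19316537]), [2.0501096993461467, 2.0501096993459647])
farR (array([431.09379898, 204.0895401 ,  75.75616759]), [4.543784455103213, 4.54378445510331])
```

```bash
cat >> h.py <<'E'
def togo(target,yaw):
    from rig import status
    s=status.sense(); M=RPY(s['tcp_rot']); d=M.T@(np.array(target)-s['eef_pos'])
    Rt=RPY([np.pi,0,yaw]); rv=R.from_matrix(M.T@Rt).as_rotvec()
    print("t",round(s['clock'],2),"pos",s['eef_pos'].round(1),"rot",s['tcp_rot'].round(4),"F",s['contact_force'].round(1),"open",round(s['opening'],3))
    print("shift m",(d/1000).round(4),"turn",rv.round(4))
E
python3 -c "
from h import *; togo([521,124,190],1.14); togo([521,124,253],1.14)"
```

```text
t 0.45 pos [169.6 601.5 253.2] rot [-3.1416e+00  1.0000e-04  1.2960e+00] F [-0.7  0.1 -0.3] open 0.999
shift m [-0.3642  0.4678  0.0632] turn [-0.00e+00  1.00e-04  1.56e-01]
t 0.45 pos [169.6 601.5 253.2] rot [-3.1416e+00  1.0000e-04  1.2960e+00] F [-0.7  0.1 -0.3] open 0.999
shift m [-3.642e-01  4.678e-01  2.000e-04] turn [-0.00e+00  1.00e-04  1.56e-01]
```

>>> {"api": "send_rows", "payload": {"plan": [[[-0.024,0.031,0],[0,0,0.03],1],[[-0.049,0.063,0],[0,0,0.06],1],[[-0.073,0.094,0],[0,0,0.09],1],[[-0.097,0.125,0],[0,0,0.12],1],[[-0.121,0.156,0],[0,0,0.156],1]]}}

```text
clock: 0.87
eef_pos: [287.5, 441.2, 253.3]
tcp_rot: [3.141, -0.0, 1.139]
contact_force: [1.1, 0.0, 0.9]
opening: 0.999
```

```bash
python3 -c "
from h import *; togo([521,124,200],1.14)"
```

```text
t 0.87 pos [287.5 441.2 253.3] rot [ 3.1415e+00 -1.0000e-04  1.1392e+00] F [1.1 0.  0.9] open 0.999
shift m [-0.1905  0.3448  0.0533] turn [ 0.0001 -0.0001 -0.0008]
```

>>> {"api": "send_rows", "payload": {"plan": [[[-0.018,0.034,0],[0,0,0],1],[[-0.037,0.068,0],[0,0,0],1],[[-0.056,0.102,0],[0,0,0],1],[[-0.075,0.136,0],[0,0,0],1],[[-0.094,0.17,0.005],[0,0,0],1]]}}

```text
clock: 1.28
eef_pos: [403.9, 283.4, 249.3]
tcp_rot: [3.14, -0.002, 1.139]
contact_force: [0.0, 0.5, 0.4]
opening: 1.001
```

>>> {"api": "send_rows", "payload": {"plan": [[[-0.018,0.032,0.01],[0,0,0],1],[[-0.036,0.066,0.02],[0,0,0],1],[[-0.055,0.1,0.03],[0,0,0],1],[[-0.075,0.136,0.04],[0,0,0],1],[[-0.096,0.174,0.048],[0,0,0],1]]}}

```text
clock: 1.7
eef_pos: [520.7, 124.2, 201.4]
tcp_rot: [3.14, -0.002, 1.139]
contact_force: [-0.1, 0.1, 0.3]
opening: 0.999
```

```bash
cat > shot.py <<'E'
import sys
from rig import viewer,status
from h import *
import json
def shot(tag,cam="wrist",lab=()):
    p=viewer.camera_params(cam); im=viewer.grab_frame(cam)
    cv2.imwrite(f"pics/{tag}.png",im[:,:,::-1]); np.savez(f"{tag}.npz",**p)
    for l in lab:
        for d in viewer.cut_out(l,cam):
            print(l,round(d['p'],2),d['extent'])
    return p,im
if __name__=="__main__":
    p,_=shot(sys.argv[1],sys.argv[2] if len(sys.argv)>2 else "wrist"); s=status.sense()
    print(s['clock'],s['eef_pos'].round(1),p['xyz'].round(1),p['orientation'].round(4))
E
python3 shot.py w1
```

```text
1.75 [524.4 119.3 200.5] [460.2 152.3 322.4] [ 2.8781e+00 -1.9000e-03  1.1396e+00]
```

View pics/w1.png

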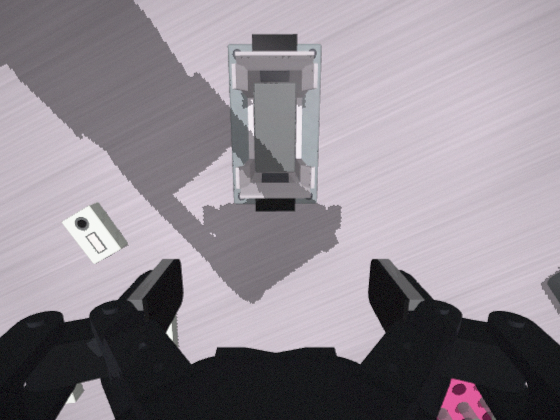

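```bash
python3 shot.py w2; python3 shot.py w3; python3 -c "
import cv2
a=cv2.imread('pics/w3.png')[20:225,200:350]; cv2.imwrite('pics/w3z.png',cv2.resize(a,None,fx=2.9,fy=2.9,interpolation=cv2.INTER_CUBIC))"
```

```text
1.8 [522.5 121.8 201. ] [463.6 147.7 321.3] [ 2.8752e+00 -2.0000e-04  1.1383e+00]
1.85 [521.1 123.7 201.3] [462.1 150.2 321.9] [ 2.8773e+00 -8.0000e-04  1.1353e+00]
```

View pics/w3z.png

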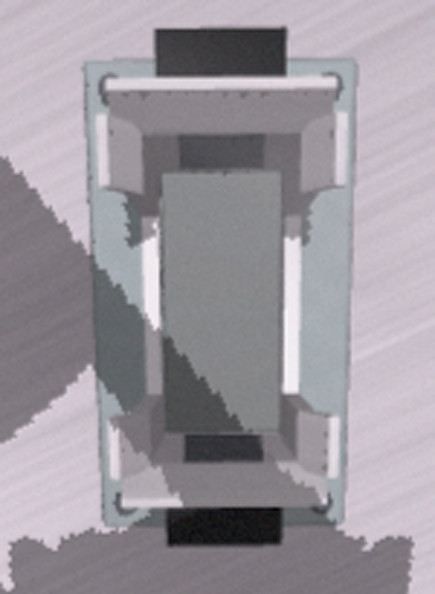

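>>> {"api": "send_rows", "payload": {"plan": [[[0,0,0],[0,0,0],1],[[0,0,0],[0,0,0],1],[[0,0,0],[0,0,0],1],[[0,0,0],[0,0,0],1],[[0,0,0],[0,0,0],1]]}}

```text
clock: 2.27
eef_pos: [520.7, 124.6, 201.6]
tcp_rot: [3.141, -0.002, 1.137]
contact_force: [-0.4, 1.2, -1.0]
opening: 0.996
```

```bash
python3 shot.py w4;  python3 -c "
import cv2
a=cv2.imread('pics/w4.png')[20:225,200:350]; cv2.imwrite('pics/w4z.png',cv2.resize(a,None,fx=2.9,fy=2.9,interpolation=cv2.INTER_CUBIC))"
```

```text
2.3167 [520.8 124.5 201.6] [460.3 152.9 322.6] [ 2.8782e+00 -1.5000e-03  1.1369e+00]
```

>>> {"api": "send_rows", "payload": {"plan": [[[-0.02,0.01,0],[0,0,0],1],[[-0.05,0.03,0],[0,0,0],1],[[-0.07,0.04,0],[0,0,0],1],[[-0.07,0.04,0],[0,0,0],1],[[-0.07,0.04,0],[0,0,0],1]]}}

```text
clock: 2.73
eef_pos: [527.6, 43.6, 201.6]
tcp_rot: [3.14, -0.002, 1.135]
contact_force: [-0.2, 0.5, 0.3]
opening: 0.995
```

```bash
python3 - <<'E'
from rig import status
print(status.sense()['eef_pos'])
E
python3 shot.py w5; python3 shot.py w6; python3 shot.py w7
python3 -c "
import cv2
a=cv2.imread('pics/w7.png'); cv2.imwrite('pics/w7z.png',cv2.resize(a[0:250,250:480],None,fx=2.4,fy=2.4,interpolation=cv2.INTER_CUBIC))"
```

```text
[527.59338093  43.60479684 201.62348868]
2.7833 [527.6  44.3 201.6] [467.2  72.  322.7] [ 2.8782e+00 -1.7000e-03  1.1350e+00]
2.8333 [527.6  44.8 201.6] [467.2  72.6 322.6] [ 2.8783e+00 -1.9000e-03  1.1359e+00]
2.8833 [527.6  45.  201.6] [467.2  73.  322.6] [ 2.8783e+00 -1.9000e-03  1.1367e+00]
```

View pics/w4z.png

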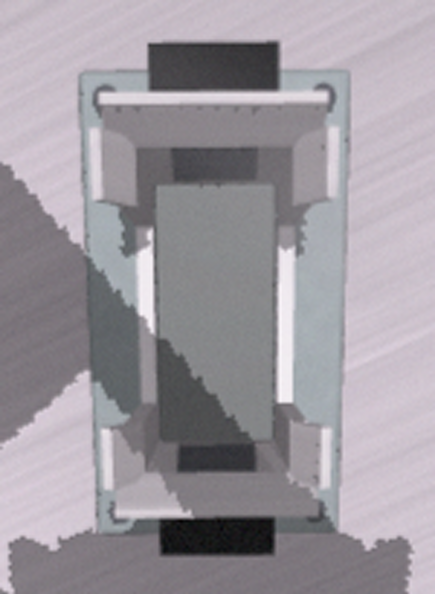

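View pics/w7z.png

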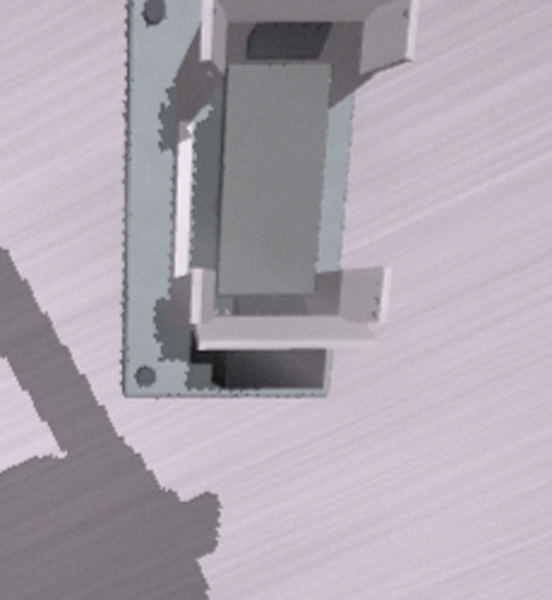

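```bash
python3 - <<'E'
from h import *
c4=dict(np.load("w4.npz")); c7=dict(np.load("w7.npz"))
a=lambda u,v:(200+(u+.5)/2.9-.5,20+(v+.5)/2.9-.5); b=lambda u,v:(250+(u+.5)/2.4-.5,(v+.5)/2.4-.5)
P={"top L strip outer":((92,196),(203,60)),"top R strip outer":((339,200),(413,61)),"bot L strip top-outer":((101,428),(192,268)),"bot R strip top-outer":((331,428),(390,267)),
"end rim L":((115,517),(198,348)),"end rim R":((325,517),(378,347)),
"f TL":((155,185),(228,64)),"f TR":((273,183),(330,65)),"f BR":((274,441),(313,294)),
"base BL":((98,531),(122,396)),"base BR":((338,531),(329,394))}
Q={}
for k,(u,v) in P.items():
    X,r=tri([(a(*u),c4),(b(*v),c7)]); Q[k]=X; print(k,X.round(1),np.round(r,2))
y=lambda p,q:np.arctan2(*(Q[q]-Q[p])[[1,0]])
print("yaw strips",y("bot L strip top-outer","top L strip outer"),y("bot R strip top-outer","top R strip outer"),"cross",y("top L strip outer","top R strip outer")-np.pi/2,y("bot L strip top-outer","bot R strip top-outer")-np.pi/2,y("end rim L","end rim R")-np.pi/2,"f",y("f BR","f TR"),y("f TL","f TR")-np.pi/2)
print("centre strips",sum(Q[k] for k in list(P)[:4])/4,"f",(Q["f TL"]+Q["f BR"])/2)
# plane z=90 rim from w4
for k in list(P)[:6]: print(k,onplane(a(*P[k][0]),c4,90).round(1))
top=[onplane(a(*u),c4,90) for u in ((98,93),(331,93),(115,517),(325,517))]; print("rim corners c",np.mean(top,0),[t.round(1) for t in top])
E
```

```text
top L strip outer [422.9 137.1  90.2] [0.47 0.47]
top R strip outer [448.  191.   88.1] [0.1 0.1]
bot L strip top-outer [473.1 113.7  89.1] [0.04 0.04]
bot R strip top-outer [497.9 167.6  88.7] [0.24 0.24]
end rim L [495.5 106.5  89.3] [0.11 0.11]
end rim R [518.9 156.9  88.6] [0.36 0.36]
f TL [422.3 151.8  61.2] [0.07 0.07]
f TR [435.5 181.   60.2] [0.28 0.28]
f BR [499.1 152.8  59.8] [0.27 0.27]
base BL [510.5  81.8   5. ] [0.04 0.04]
base BR [545.7 160.5   9.4] [0.13 0.13]
yaw strips 2.705212837325996 2.7020138022672806 cross -0.43637862571513986 -0.4318368762449736 -0.4332011426623219 f 2.723916175215181 -0.42350372883292375
centre strips [460.49072137 152.33472082  89.02331253] f [460.68077746 152.28928706  60.51792601]
top L strip outer [422.4 137.   90. ]
top R strip outer [448.2 190.7  90. ]
bot L strip top-outer [473.1 113.8  90. ]
bot R strip top-outer [498.  167.5  90. ]
end rim L [495.5 106.6  90. ]
end rim R [518.9 156.9  90. ]
rim corners c [460.7645707  152.55596513  90.        ] [array([402.8, 148.6,  90. ]), array([425.8, 198.2,  90. ]), array([495.5, 106.6,  90. ]), array([518.9, 156.9,  90. ])]
```

```bash
python3 -c "
from h import *; togo([670,-150,201],1.112)"
```

```text
t 2.88 pos [527.6  45.  201.6] rot [ 3.1405e+00 -2.0000e-03  1.1372e+00] F [ 0.6 -0.3 -0.8] open 1.0
shift m [-0.1171  0.2112  0.0006] turn [ 0.001  -0.002   0.0252]
```

>>> {"api": "send_rows", "payload": {"plan": [[[-0.018,0.032,0],[0,0,0.01],1],[[-0.036,0.065,0],[0,0,0.02],1],[[-0.054,0.098,0],[0,0,0.025],1],[[-0.073,0.132,0],[0,0,0.025],1],[[-0.09,0.163,0],[0,0,0.025],1]]}}

```text
clock: 3.3
eef_pos: [639.0, -105.7, 201.6]
tcp_rot: [3.14, -0.002, 1.114]
contact_force: [-0.5, 0.4, 0.9]
opening: 0.999
```

>>> {"api": "send_rows", "payload": {"plan": [[[-0.012,0.022,0],[0,0,0],1],[[-0.019,0.033,0],[0,0,0],1],[[-0.019,0.033,0],[0,0,0],1],[[-0.019,0.033,0],[0,0,0],1],[[-0.019,0.033,0],[0,0,0],1]]}}

```text
clock: 3.72
eef_pos: [659.4, -135.7, 201.3]
tcp_rot: [-3.142, -0.002, 1.115]
contact_force: [0.6, 1.8, 0.3]
opening: 0.997
```

```bash
python3 shot.py w8; python3 shot.py w9
```

```text
3.7667 [ 659.5 -135.7  201.5] [ 599.8 -106.3  322.4] [ 2.8793e+00 -2.1000e-03  1.1147e+00]
3.8167 [ 659.6 -135.8  201.7] [ 599.7 -106.2  322.6] [ 2.879e+00 -2.100e-03  1.115e+00]
```

View pics/w9.png

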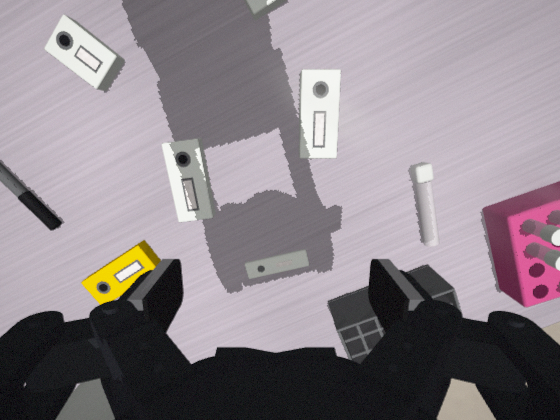

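```bash
cat > fit2.py <<'E'
import sys
from h import *
def contour(tag,uv,thr=2):
    im=cv2.imread(f"pics/{tag}.png").astype(int); 
    g=cv2.GaussianBlur((2*im[...,1]-im[...,0]-im[...,2]).astype(np.float32),(3,3),0)
    m=(g>=thr).astype(np.uint8); m=cv2.morphologyEx(m,cv2.MORPH_OPEN,np.ones((3,3),np.uint8))
    k,lab,st,ce=cv2.connectedComponentsWithStats(m); i=lab[uv[1],uv[0]]
    print(tag,uv,i,st[i])
    cs,_=cv2.findContours((lab==i).astype(np.uint8),cv2.RETR_EXTERNAL,cv2.CHAIN_APPROX_NONE)
    c=max(cs,key=len)[:,0]; h=cv2.convexHull(c)[:,0]
    return c
E
python3 - <<'E'
from fit2 import *
im=cv2.imread("pics/w9.png").astype(int); g=cv2.GaussianBlur((2*im[...,1]-im[...,0]-im[...,2]).astype(np.float32),(3,3),0)
print("table",[(g[y,x],im[y,x].tolist()) for x,y in((400,60),(220,60),(240,250),(250,160))],"cart",[(g[y,x],im[y,x].tolist()) for x,y in((330,80),(330,155),(200,210),(208,200),(175,205),(198,150))])
c=dict(np.load("w9.npz"))
for nm,uv,p0 in(("A",(310,100),[610,-64,2.69,0]),("B",(175,195),[610,-207,2.82,0])):
    ct=contour("w9",uv,-3)
    f=lambda q:sild([q[0],q[1],q[2]/100,0],(80,36,18),[(ct,c)])
    r=least_squares(f,[p0[0],p0[1],p0[2]*100],diff_step=1e-3,loss='soft_l1'); print(nm,r.x, np.sqrt((f(r.x)**2).mean()))
    r=fitbox(p0,(80,36,18),[(ct,c)]); print(r.x.round(3))
E
```

```text
table [(np.float32(-17.3125), [192, 184, 193]), (np.float32(-13.75), [114, 108, 115]), (np.float32(-14.625), [124, 116, 123]), (np.float32(-20.5625), [195, 184, 196])] cart [(np.float32(3.625), [243, 245, 244]), (np.float32(5.125), [242, 246, 244]), (np.float32(7.8125), [155, 161, 157]), (np.float32(8.125), [154, 162, 158]), (np.float32(1.0), [227, 232, 230]), (np.float32(5.625), [241, 244, 243])]
w9 (310, 100) 3 [ 299   69   42   89 3475]
A [606.7697324  -63.20310912 268.96009162] 0.4611556161214173
[606.797 -62.687   2.69   -3.455]
w9 (175, 195) 4 [ 162  138   53   84 3062]
B [ 606.77823028 -205.90173152  281.46845009] 0.6072046009664253
[ 606.801 -207.195    2.816   -4.071]
```

```bash
python3 -c "
from h import *; togo([607,-63,110],1.119)"
```

```text
t 3.82 pos [ 659.6 -135.8  201.7] rot [ 3.1409e+00 -2.3000e-03  1.1149e+00] F [-0.9 -0.  -0.3] open 1.001
shift m [ 0.042  -0.0793  0.0917] turn [ 0.0007 -0.0023 -0.0041]
```

>>> {"api": "send_rows", "payload": {"plan": [[[0.01,-0.02,0.02],[0,0,0],1],[[0.022,-0.042,0.045],[0,0,-0.004],1],[[0.034,-0.064,0.07],[0.001,-0.002,-0.004],1],[[0.042,-0.079,0.092],[0.001,-0.002,-0.004],1],[[0.042,-0.079,0.092],[0.001,-0.002,-0.004],1]]}}

```text
clock: 4.23
eef_pos: [601.8, -59.6, 105.7]
tcp_rot: [-3.133, 0.002, 1.121]
contact_force: [-0.9, 0.1, -1.2]
opening: 1.002
```

>>> {"api": "send_rows", "payload": {"plan": [[[0,0,0],[0,0,0],1],[[0,0,0],[0,0,0],1],[[0,0,0],[0,0,0],1],[[0,0,0],[0,0,0],1],[[0,0,0],[0,0,0],1]]}}

```text
clock: 4.65
eef_pos: [602.9, -60.2, 106.7]
tcp_rot: [-3.135, 0.001, 1.121]
contact_force: [0.0, -0.3, -0.0]
opening: 0.999
```

```bash
python3 shot.py w10;python3 shot.py w11; python3 -c "
from h import *; togo([607,-63,50],1.119)"
```

```text
4.7 [602.6 -60.1 106.6] [543.9 -31.  228.3] [2.8861e+00 1.6000e-03 1.1211e+00]
4.75 [602.4 -60.  106.3] [543.7 -31.  228.1] [2.8865e+00 1.8000e-03 1.1211e+00]
t 4.75 pos [602.4 -60.  106.3] rot [-3.1340e+00  1.7000e-03  1.1209e+00] F [ 0.3  0.8 -0. ] open 0.999
shift m [-0.0006  0.0059  0.0563] turn [-0.0076  0.0017  0.0019]
```

View pics/w11.png

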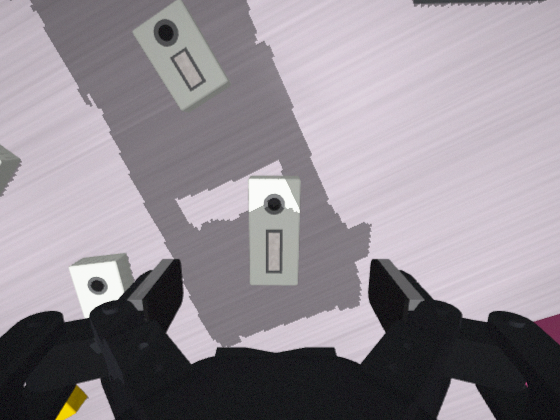

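```bash
python3 - <<'E'
from fit2 import *
c9=dict(np.load("w9.npz")); c11=dict(np.load("w11.npz"))
o=[(contour("w9",(310,100),-3),c9),(contour("w11",(260,210),-3),c11)]
for ob in (o,o[1:]):
    r=fitbox([607,-63,2.69,0],(80,36,18),ob); print(r.x.round(3),np.sqrt((sild(r.x,(80,36,18),ob)**2).mean()))
    r=fitbox([607,-63,2.69,0],(80,36,18),ob)
# triangulate well centre w9 (320,89), w11
print(tri([((320.3,89.3),c9),((274,204),c11)]), tri([((319.3,129),c9),((274,251),c11)]))
# box heights fit
f=lambda q:sild([q[0],q[1],q[2]/100,q[3]-100],(80,36,q[4]),o)
r=least_squares(f,[607,-63,269,100,18],diff_step=1e-3,loss='soft_l1');print(r.x)
E
```

```text
w9 (310, 100) 3 [ 299   69   42   89 3475]
w11 (260, 210) 7 [ 248  176   53  110 5148]
[607.226 -63.249   2.684  -1.235] 0.4574510656169741
[607.817 -63.551   2.683  -2.458] 0.3084134876083205
(array([586.96385939, -53.34112396,  18.95046721]), [0.06767968722378898, 0.06767968722365392]) (array([618.54432147, -68.46463822,  18.2430997 ]), [0.0939505796813241, 0.09395057968132217])
[606.93158303 -63.173466   268.44929872 104.47356317  12.39164202]
```

>>> {"api": "send_rows", "payload": {"plan": [[[0,0.002,0.01],[-0.003,0.001,0.003],1],[[0,0.004,0.025],[-0.008,0.002,0.007],1],[[0,0.006,0.042],[-0.008,0.002,0.007],1],[[0,0.006,0.055],[-0.008,0.002,0.007],1],[[0,0.006,0.055],[-0.008,0.002,0.007],1]]}}

```text
clock: 5.17
eef_pos: [605.5, -62.5, 48.2]
tcp_rot: [-3.138, 0.001, 1.114]
contact_force: [-1.2, 0.4, 0.8]
opening: 1.002
```

```bash
python3 -c "
from h import *; togo([607.3,-63.3,22],1.114)"
```

```text
t 5.17 pos [605.5 -62.5  48.2] rot [-3.1380e+00  1.2000e-03  1.1135e+00] F [-1.2  0.4  0.8] open 1.002
shift m [0.0001 0.002  0.0262] turn [-0.0036  0.0012 -0.0005]
```

>>> {"api": "send_rows", "payload": {"plan": [[[0,0.001,0.008],[-0.003,0.001,0],1],[[0,0.002,0.018],[-0.004,0.001,0],1],[[0,0.002,0.026],[-0.004,0.001,0],1],[[0,0.002,0.026],[-0.004,0.001,0],1],[[0,0.002,0.026],[-0.004,0.001,0],1]]}}

```text
clock: 5.58
eef_pos: [606.9, -63.4, 21.7]
tcp_rot: [-3.141, 0.001, 1.114]
contact_force: [0.6, 0.5, 0.3]
opening: 0.999
```

```bash
python3 shot.py w12; python3 -c "
from h import *; togo([607.3,-63.3,22],1.114)"
```

```text
5.6333 [607.3 -63.4  22.2] [547.5 -33.6 142.9] [2.8798e+00 7.0000e-04 1.1138e+00]
t 5.63 pos [607.3 -63.4  22.2] rot [3.1413e+00 2.0000e-04 1.1135e+00] F [ 0.4 -0.3 -0.7] open 1.003
shift m [ 0.0001 -0.      0.0002] turn [ 0.0003  0.0002 -0.0005]
```

View pics/w12.png

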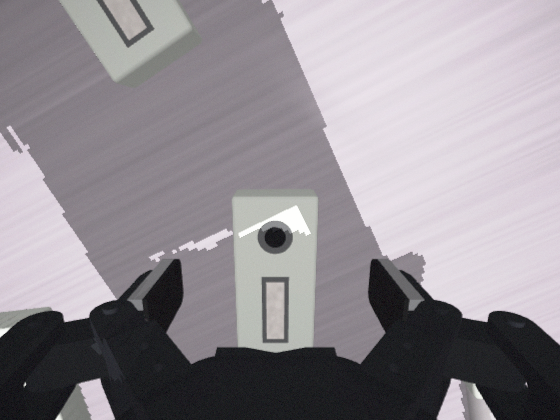

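>>> {"api": "send_rows", "payload": {"plan": [[[0,0,0],[0,0,0],-1],[[0,0,0],[0,0,0],-1],[[0,0,0],[0,0,0],-1],[[0,0,0],[0,0,0],-1],[[0,0,0],[0,0,0],-1]], "squeeze": 60}}

```text
clock: 6.05
eef_pos: [607.8, -63.4, 22.9]
tcp_rot: [3.14, -0.0, 1.114]
contact_force: [0.8, -0.5, -0.4]
opening: 0.402
```

>>> {"api": "send_rows", "payload": {"plan": [[[0,0,0],[0,0,0],-1],[[0,0,0],[0,0,0],-1],[[0,0,0],[0,0,0],-1],[[0,0,0],[0,0,0],-1],[[0,0,0],[0,0,0],-1]], "squeeze": 60}}

```text
clock: 6.47
eef_pos: [607.7, -63.4, 22.9]
tcp_rot: [3.14, -0.0, 1.114]
contact_force: [-0.2, -0.5, 1.0]
opening: 0.406
```

```bash
python3 shot.py w13; python3 -c "
from h import *; togo([607.3,-63.3,22],1.114)"
```

```text
6.5167 [607.7 -63.4  22.9] [548.1 -33.6 143.9] [2.8781e+00 1.0000e-04 1.1138e+00]
t 6.52 pos [607.7 -63.4  22.9] rot [ 3.1404e+00 -1.0000e-04  1.1135e+00] F [-0.2 -0.3  1.4] open 0.41
shift m [-0.0001 -0.0005  0.0009] turn [ 0.0012 -0.0001 -0.0005]
```

View pics/w13.png

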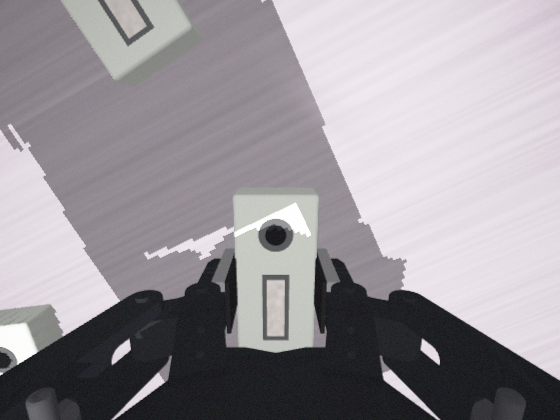

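>>> {"api": "send_rows", "payload": {"plan": [[[0,0,-0.015],[0,0,0],-1],[[0,0,-0.045],[0,0,0],-1],[[0,0,-0.08],[0,0,0],-1],[[0,0,-0.115],[0,0,0],-1],[[0,0,-0.14],[0,0,0],-1]]}}

```text
clock: 6.93
eef_pos: [608.2, -63.4, 165.6]
tcp_rot: [3.139, -0.001, 1.114]
contact_force: [1.0, 0.4, 0.3]
opening: 0.408
```

```bash
python3 -c "
from h import *; togo([460.6,152.4,160],1.137)"; python3 shot.py w14
```

```text
t 6.93 pos [608.2 -63.4 165.6] rot [ 3.1385e+00 -8.0000e-04  1.1136e+00] F [1.  0.4 0.3] open 0.408
shift m [ 0.1285 -0.2277  0.005 ] turn [ 0.0031 -0.0008 -0.0234]
6.9833 [610.6 -63.7 170. ] [548.3 -33.6 286.5] [ 2.8762e+00 -6.0000e-04  1.1138e+00]
```

View pics/w14.png

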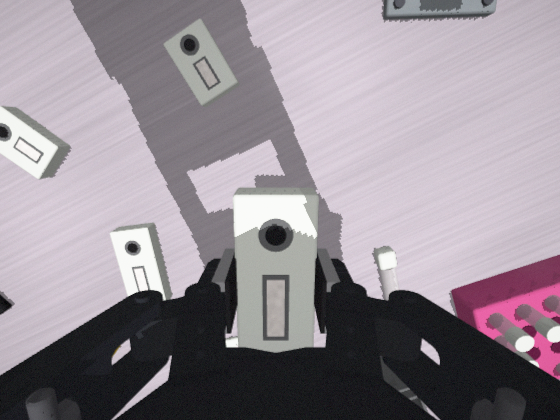

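>>> {"api": "send_rows", "payload": {"plan": [[[0.015,-0.026,0],[0,0,-0.005],-1],[[0.033,-0.059,0],[0,0,-0.01],-1],[[0.052,-0.092,0],[0,0,-0.015],-1],[[0.07,-0.125,0],[0,0,-0.02],-1],[[0.085,-0.152,0],[0.003,0,-0.023],-1]]}}

```text
clock: 7.4
eef_pos: [509.6, 81.1, 168.6]
tcp_rot: [3.137, -0.002, 1.137]
contact_force: [0.6, -0.1, -0.3]
opening: 0.405
```

```bash
python3 -c "
from h import *; togo([460.6,152.4,150],1.137)"
```

```text
t 7.4 pos [509.6  81.1 168.6] rot [ 3.1367e+00 -2.5000e-03  1.1367e+00] F [ 0.6 -0.1 -0.3] open 0.405
shift m [ 0.044  -0.0746  0.0183] turn [ 0.0049 -0.0025 -0.0003]
```

>>> {"api": "send_rows", "payload": {"plan": [[[0.013,-0.022,0.004],[0.002,-0.001,0],-1],[[0.028,-0.047,0.01],[0.004,-0.002,0],-1],[[0.039,-0.066,0.018],[0.005,-0.002,0],-1],[[0.044,-0.074,0.018],[0.005,-0.002,0],-1],[[0.044,-0.074,0.018],[0.005,-0.002,0],-1]]}}

```text
clock: 7.82
eef_pos: [459.8, 153.2, 149.9]
tcp_rot: [-3.14, 0.0, 1.139]
contact_force: [0.4, -0.7, -0.8]
opening: 0.403
```

```bash
python3 shot.py w15; python3 shot.py s15 side; python3 shot.py c15 scene; python3 -c "
from h import *; togo([461.1,152.2,110],1.137)
import cv2
a=cv2.imread('pics/s15.png')[110:220,180:290];b=cv2.imread('pics/c15.png')[110:220,280:390]
cv2.imwrite('pics/z15.png',np.hstack([cv2.resize(x,(396,396),interpolation=cv2.INTER_CUBIC) for x in(a,b)]))"
```

```text
7.8667 [461.1 152.4 150.4] [399.7 181.4 271.1] [2.8805e+00 6.0000e-04 1.1391e+00]
7.9167 [461.8 152.  150.6] [ 358.9 -659.2  672.4] [-2.3243  0.0152 -0.3063]
7.9667 [462.1 151.7 150.7] [1200.2 -493.4  903.7] [-2.3674  0.0042  0.9648]
t 7.97 pos [462.1 151.7 150.7] rot [ 3.1406e+00 -1.0000e-03  1.1368e+00] F [ 0.1 -0.1 -0.2] open 0.409
shift m [-0.     -0.0012  0.0407] turn [ 0.001  -0.001  -0.0002]
```

View pics/w15.png

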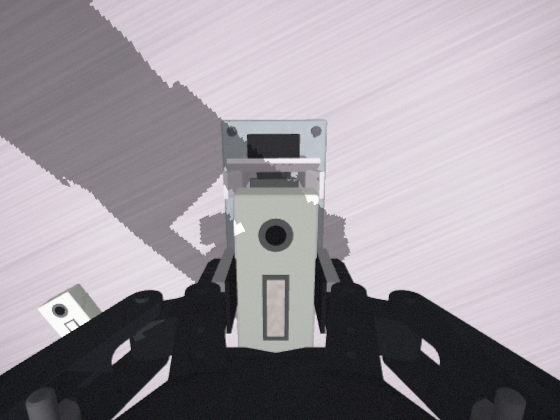

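View pics/z15.png

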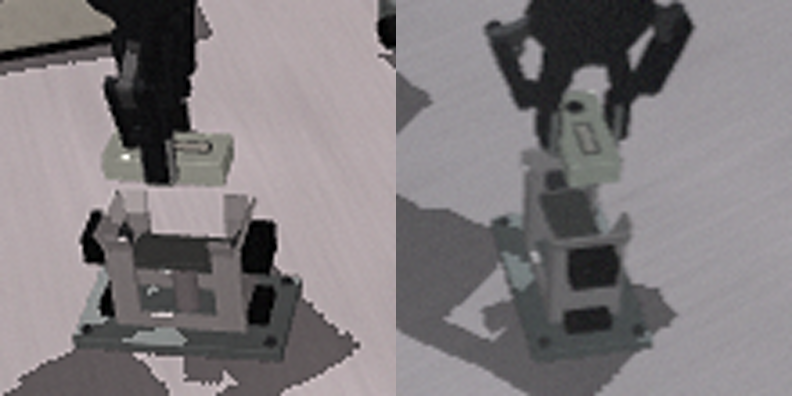

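>>> {"api": "send_rows", "payload": {"plan": [[[0,-0.0005,0.008],[0,0,0],-1],[[0,-0.001,0.02],[0.001,-0.001,0],-1],[[0,-0.001,0.033],[0.001,-0.001,0],-1],[[0,-0.001,0.042],[0.001,-0.001,0],-1],[[0,-0.001,0.042],[0.001,-0.001,0],-1]]}}

```text
clock: 8.38
eef_pos: [460.6, 151.1, 106.9]
tcp_rot: [-3.14, 0.002, 1.136]
contact_force: [-1.5, -0.1, -0.5]
opening: 0.402
```

```bash
python3 shot.py w16; python3 -c "
from h import *; togo([461.1,152.2,100],1.137)"
```

```text
8.4333 [460.9 151.3 107.8] [400.8 179.6 228.1] [2.8814e+00 2.3000e-03 1.1358e+00]
t 8.43 pos [460.9 151.3 107.8] rot [-3.1401e+00  1.5000e-03  1.1359e+00] F [-0.1  0.2  0. ] open 0.403
shift m [ 0.0009 -0.0002  0.0077] turn [-0.0015  0.0015 -0.0011]
```

View pics/w16.png

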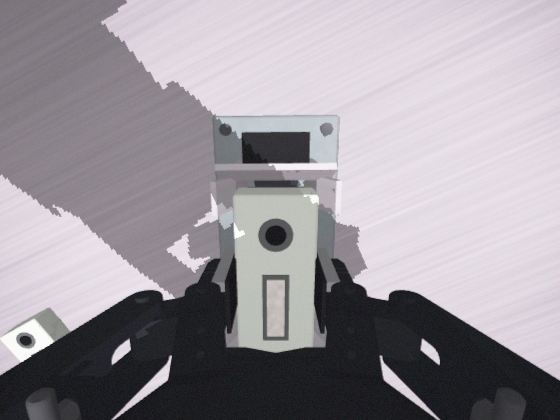

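```bash
python3 - <<'E'
from h import *
c=dict(np.load("w16.npz"))
im=cv2.imread("pics/w16.png"); cv2.imwrite("pics/w16z.png",cv2.resize(im[100:360,190:360],None,fx=2.3,fy=2.3,interpolation=cv2.INTER_CUBIC))
u=np.array([-np.cos(.434),np.sin(.434)]); v=np.array([np.sin(.434),np.cos(.434)])
m=np.array([460.6,152.4])
for n,px,z in (("cart top far edge",(275.5,194),103),("rimL",(212,164),90),("rimR",(338,164),90),("cart L",(234,230),103),("cart R",(319,230),103),("well",(275.5,235),103),("slot",(275.5,306),103)):
    P=onplane(px,c,z)[:2]-m; print(n,(P@u).round(1),(P@v).round(1))
E
```

```text
cart top far edge 40.1 -0.7
rimL 51.0 -28.7
rimR 51.0 26.9
cart L 24.6 -18.2
cart R 24.6 17.7
well 22.4 -0.7
slot -11.5 -0.7
```

View pics/w16z.png

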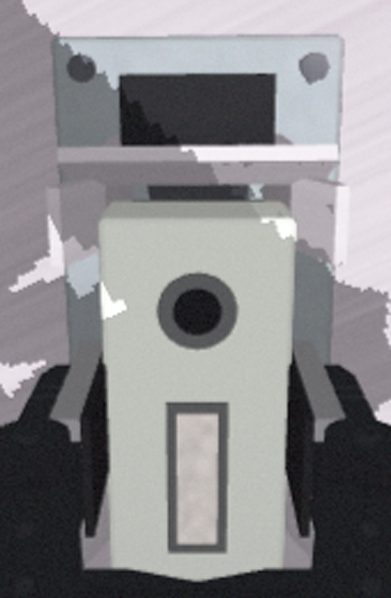

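>>> {"api": "send_rows", "payload": {"plan": [[[0.0002,0,0.002],[-0.001,0.001,0],-1],[[0.0005,0,0.006],[-0.001,0.001,-0.001],-1],[[0.0005,0,0.01],[-0.001,0.001,-0.001],-1],[[0.0005,0,0.013],[-0.001,0.001,-0.001],-1],[[0.0005,0,0.016],[-0.001,0.001,-0.001],-1]]}}

```text
clock: 8.85
eef_pos: [461.3, 151.9, 91.7]
tcp_rot: [-3.141, 0.0, 1.137]
contact_force: [-1.0, 0.2, 0.2]
opening: 0.41
```

```bash
python3 shot.py w17; python3 shot.py s17 side; python3 -c "
from h import *; togo([461.1,152.2,62],1.137)
a=cv2.imread('pics/s17.png')[110:220,180:290];b=cv2.imread('pics/w17.png')[100:360,140:400]
cv2.imwrite('pics/z17.png',np.hstack([cv2.resize(x,(396,396),interpolation=cv2.INTER_CUBIC) for x in(a,b)]))"
```

```text
8.9 [461.  151.8  91.2] [401.1 180.2 212.8] [2.8795e+00 5.0000e-04 1.1371e+00]
8.95 [461.  151.8  91.4] [ 358.9 -659.2  672.4] [-2.3243  0.0152 -0.3063]
t 8.95 pos [461.  151.8  91.4] rot [-3.1408e+00  7.0000e-04  1.1370e+00] F [-0.3  1.  -0.2] open 0.41
shift m [ 0.0004 -0.0001  0.0294] turn [-0.0007  0.0007 -0.    ]
```

View pics/z17.png

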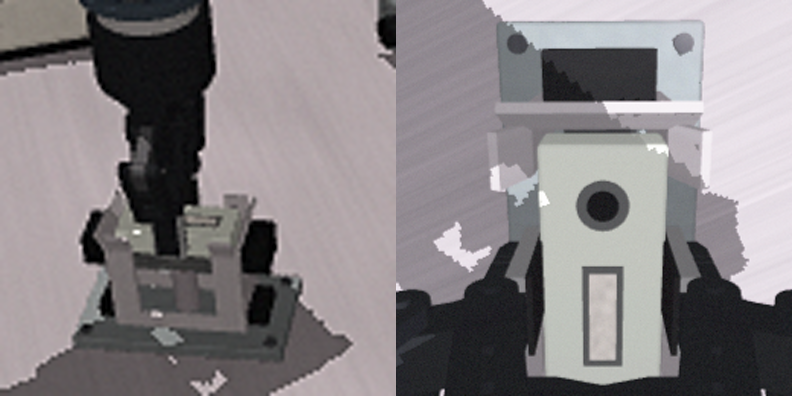

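>>> {"api": "send_rows", "payload": {"plan": [[[0.0002,0,0.002],[0,0,0],-1],[[0.0004,0,0.005],[0,0,0],-1],[[0.0004,0,0.008],[0,0,0],-1],[[0.0004,0,0.011],[0,0,0],-1],[[0.0004,0,0.014],[0,0,0],-1]]}}

```text
clock: 9.37
eef_pos: [461.4, 152.3, 77.3]
tcp_rot: [-3.141, 0.0, 1.137]
contact_force: [-0.5, 0.2, 4.3]
opening: 0.403
```

```bash
python3 shot.py w18; python3 shot.py s18 side; python3 -c "
from h import *; togo([461.1,152.2,62],1.137)
a=cv2.imread('pics/s18.png')[110:220,180:290];b=cv2.imread('pics/w18.png')[100:360,140:400]
cv2.imwrite('pics/z18.png',np.hstack([cv2.resize(x,(396,396),interpolation=cv2.INTER_CUBIC) for x in(a,b)]))"
```

```text
9.4167 [461.3 152.2  76.9] [401.2 180.6 198.4] [2.8798e+00 6.0000e-04 1.1371e+00]
9.4667 [461.3 152.2  77.1] [ 358.9 -659.2  672.4] [-2.3243  0.0152 -0.3063]
t 9.47 pos [461.3 152.2  77.1] rot [-3.1409e+00  6.0000e-04  1.1369e+00] F [0.3 0.3 2.2] open 0.405
shift m [-0.0001 -0.0001  0.0151] turn [-0.0007  0.0006 -0.0001]
```

View pics/z18.png

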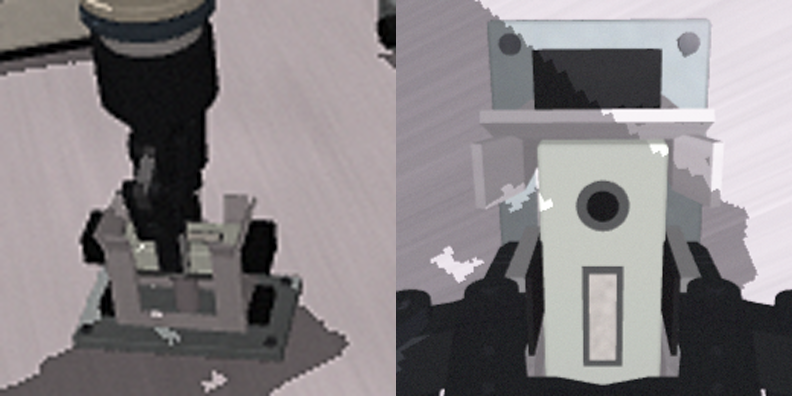

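>>> {"api": "send_rows", "payload": {"plan": [[[0,0,0.003],[0,0,0],-1],[[0,0,0.006],[0,0,0],-1],[[0,0,0.009],[0,0,0],-1],[[0,0,0.012],[0,0,0],-1],[[0,0,0.014],[0,0,0],-1]]}}

```text
clock: 9.88
eef_pos: [461.4, 152.3, 62.8]
tcp_rot: [-3.141, 0.0, 1.137]
contact_force: [0.6, 1.5, 3.9]
opening: 0.402
```

```bash
python3 shot.py w19; python3 shot.py s19 side; python3 -c "
from h import *; togo([461.1,152.2,62],1.137)
a=cv2.imread('pics/s19.png')[110:220,180:290];b=cv2.imread('pics/w19.png')[100:360,140:400]
cv2.imwrite('pics/z19.png',np.hstack([cv2.resize(x,(396,396),interpolation=cv2.INTER_CUBIC) for x in(a,b)]))"
```

```text
9.9333 [461.4 152.2  62.6] [401.3 180.6 183.9] [2.8799e+00 7.0000e-04 1.1371e+00]
9.9833 [461.4 152.3  62.8] [ 358.9 -659.2  672.4] [-2.3243  0.0152 -0.3063]
t 9.98 pos [461.4 152.3  62.8] rot [-3.1409e+00  6.0000e-04  1.1369e+00] F [ 0.8 -0.1  4.4] open 0.406
shift m [-0.0002 -0.0002  0.0008] turn [-0.0007  0.0006 -0.0001]
```

View pics/z19.png

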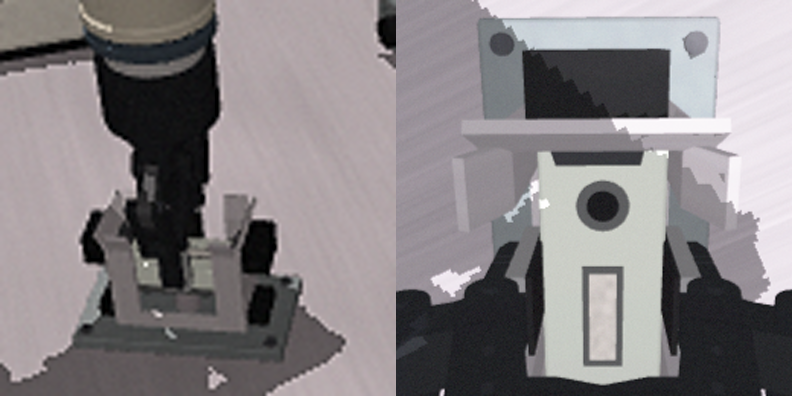

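>>> {"api": "send_rows", "payload": {"plan": [[[0,0,0.001],[0,0,0],-1],[[0,0,0.001],[0,0,0],-1],[[0,0,0.001],[0,0,0],0.3],[[0,0,0.001],[0,0,0],0.3],[[0,0,0.001],[0,0,0],0.3]]}}

```text
clock: 10.4
eef_pos: [461.0, 152.1, 61.6]
tcp_rot: [-3.14, 0.001, 1.137]
contact_force: [0.2, 0.4, 0.2]
opening: 0.652
```

```bash
python3 shot.py w20; python3 shot.py s20 side; python3 -c "
from h import *; togo([461.1,152.2,140],1.137)
a=cv2.imread('pics/s20.png')[110:220,180:290];b=cv2.imread('pics/w20.png')[100:360,140:400]
cv2.imwrite('pics/z20.png',np.hstack([cv2.resize(x,(396,396),interpolation=cv2.INTER_CUBIC) for x in(a,b)]))"
```

```text
10.45 [461.1 152.1  61.6] [401.  180.5 182.8] [2.8805e+00 1.3000e-03 1.1371e+00]
10.5 [461.2 152.2  61.7] [ 358.9 -659.2  672.4] [-2.3243  0.0152 -0.3063]
t 10.5 pos [461.2 152.2  61.7] rot [-3.1406e+00  9.0000e-04  1.1369e+00] F [-0.3  0.3  0.3] open 0.649
shift m [-0.0001 -0.0001 -0.0783] turn [-0.001   0.0009 -0.0001]
```

View pics/z20.png

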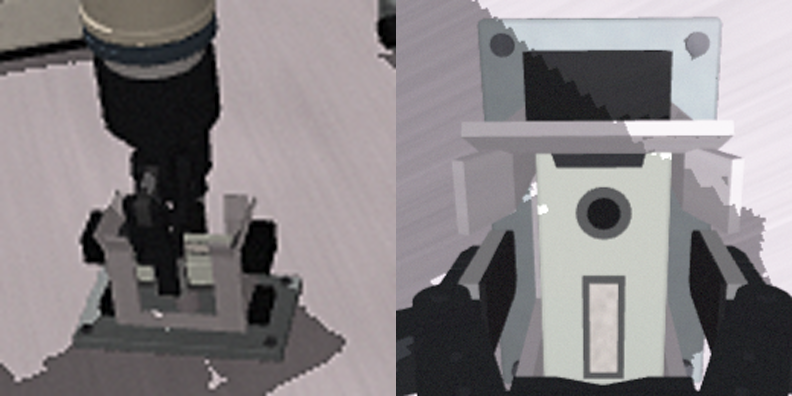

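>>> {"api": "send_rows", "payload": {"plan": [[[0,0,-0.01],[0,0,0],0.3],[[0,0,-0.03],[0,0,0],0.3],[[0,0,-0.06],[0,0,0],0.5],[[0,0,-0.095],[0,0,0],1],[[0,0,-0.13],[0,0,0],1]]}}

```text
clock: 10.92
eef_pos: [460.6, 151.9, 193.4]
tcp_rot: [-3.14, 0.002, 1.137]
contact_force: [1.4, 0.0, -0.2]
opening: 0.991
```

```bash
python3 -c "
from h import *; togo([521,124,201],1.137)"
```

```text
t 10.92 pos [460.6 151.9 193.4] rot [-3.1398e+00  1.7000e-03  1.1369e+00] F [ 1.4  0.  -0.2] open 0.991
shift m [ 0.      0.0665 -0.0077] turn [-0.0018  0.0017 -0.0001]
```

>>> {"api": "send_rows", "payload": {"plan": [[[0,0.02,-0.004],[0,0,0],1],[[0,0.045,-0.008],[-0.002,0.002,0],1],[[0,0.066,-0.008],[-0.002,0.002,0],1],[[0,0.066,-0.008],[-0.002,0.002,0],1],[[0,0.066,-0.008],[-0.002,0.002,0],1]]}}

```text
clock: 11.33
eef_pos: [520.8, 123.8, 201.8]
tcp_rot: [3.141, -0.0, 1.136]
contact_force: [-0.6, -0.4, -0.2]
opening: 1.001
```

```bash
python3 shot.py w21; python3 -c "
from h import *; togo([606.8,-207,110],1.246)
a=cv2.imread('pics/w21.png'); cv2.imwrite('pics/w21z.png',cv2.resize(a[20:225,200:350],None,fx=2.9,fy=2.9,interpolation=cv2.INTER_CUBIC))"
```

```text
11.3833 [519.9 124.  201.4] [460.6 152.2 322.9] [ 2.8790e+00 -3.0000e-04  1.1358e+00]
t 11.38 pos [519.9 124.  201.4] rot [-3.1410e+00  1.0000e-04  1.1361e+00] F [-0.4 -0.2 -0.4] open 0.995
shift m [-0.2637  0.2183  0.0913] turn [-0.0006  0.     -0.1099]
```

View pics/w21z.png

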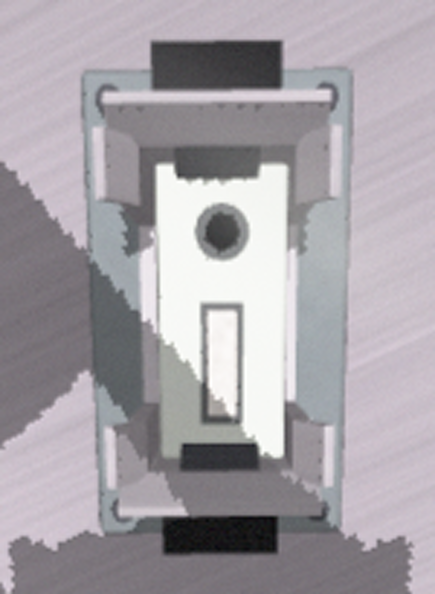

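>>> {"api": "send_rows", "payload": {"plan": [[[-0.028,0.023,0],[0,0,-0.03],1],[[-0.058,0.048,0],[0,0,-0.06],1],[[-0.088,0.073,0],[0,0,-0.09],1],[[-0.118,0.098,0],[0,0,-0.11],1],[[-0.148,0.122,0],[0,0,-0.11],1]]}}

```text
clock: 11.8
eef_pos: [567.4, -62.5, 201.4]
tcp_rot: [-3.14, 0.0, 1.248]
contact_force: [0.4, -0.2, 0.4]
opening: 0.997
```

```bash
python3 -c "
from h import *; togo([606.8,-206.5,110],1.246)"
```

```text
t 11.8 pos [567.4 -62.5 201.4] rot [-3.1400e+00  1.0000e-04  1.2485e+00] F [ 0.4 -0.2  0.4] open 0.997
shift m [-0.1241  0.0831  0.0912] turn [-0.0016  0.0001  0.0025]
```

>>> {"api": "send_rows", "payload": {"plan": [[[-0.025,0.017,0.012],[0,0,0],1],[[-0.055,0.037,0.035],[0,0,0],1],[[-0.085,0.057,0.06],[-0.001,0,0.002],1],[[-0.112,0.075,0.08],[-0.001,0,0.002],1],[[-0.124,0.083,0.091],[-0.001,0,0.002],1]]}}

```text
clock: 12.22
eef_pos: [605.7, -208.8, 107.7]
tcp_rot: [-3.139, 0.001, 1.245]
contact_force: [-0.7, 0.5, -0.7]
opening: 1.0
```

>>> {"api": "send_rows", "payload": {"plan": [[[0,0,0],[0,0,0],1],[[0,0,0],[0,0,0],1],[[0,0,0],[0,0,0],1],[[0,0,0],[0,0,0],1],[[0,0,0],[0,0,0],1]]}}

```text
clock: 12.63
eef_pos: [606.1, -207.5, 109.0]
tcp_rot: [-3.14, 0.001, 1.247]
contact_force: [0.1, -0.4, 1.2]
opening: 1.003
```

```bash
python3 shot.py w22; python3 -c "
from h import *; togo([606.8,-206.5,50],1.246)"
```

```text
12.6833 [ 606.1 -207.7  108.9] [ 543.4 -185.8  230.2] [2.8811e+00 7.0000e-04 1.2470e+00]
t 12.68 pos [ 606.1 -207.7  108.9] rot [-3.1399e+00  5.0000e-04  1.2467e+00] F [-0.1 -0.1 -0.1] open 1.004
shift m [0.0014 0.0004 0.0589] turn [-0.0017  0.0005  0.0007]
```

View pics/w22.png

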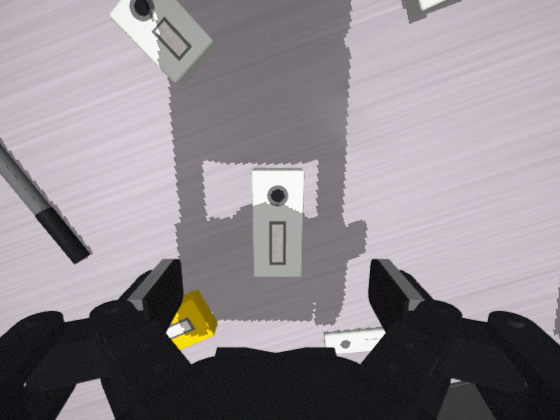

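```bash
python3 - <<'E'
from fit2 import *
c=dict(np.load("w22.npz")); c9=dict(np.load("w9.npz"))
o=[(contour("w9",(175,195),-3),c9),(contour("w22",(265,180),-3),c)]
for ob in (o,o[1:]):
    r=fitbox([607,-207,2.816,0],(80,36,18),ob); print(r.x.round(3),np.sqrt((sild(r.x,(80,36,18),ob)**2).mean()))
T=np.array([606.1,-207.7]); y=1.2467; x=np.array([np.cos(y),np.sin(y)]); yy=np.array([np.sin(y),-np.cos(y)])
for p in((199,291),(215,328),(325,335)):
    q=onplane(p,c,18)[:2]-T; print(p,(q@x).round(),(q@yy).round())
print(tri([((182.5,159),c9),((278,195.5),c)]),tri([((190.5,195),c9),((277.5,243),c)]))
E
```

```text
w9 (175, 195) 4 [ 162  138   53   84 3062]
w22 (265, 180) 4 [ 252  168   52  109 5135]
[ 607.236 -206.03     2.816   -0.986] 0.5081224409091664
[ 607.736 -206.103    2.816   -2.134] 0.27400685796183427
(199, 291) -57.0 52.0
(215, 328) -47.0 84.0
(325, 335) 40.0 90.0
(array([ 585.91824933, -198.30232932,   19.69497397]), [0.11767411167208484, 0.11767411167217559]) (array([ 620.13145293, -210.15204278,   16.53580975]), [0.26770294726581917, 0.2677029472657713])
```

>>> {"api": "send_rows", "payload": {"plan": [[[0.001,0,0.01],[-0.001,0,0.001],1],[[0.002,0.001,0.028],[-0.002,0,0.002],1],[[0.002,0.001,0.046],[-0.002,0,0.002],1],[[0.002,0.001,0.06],[-0.002,0,0.002],1],[[0.002,0.001,0.06],[-0.002,0,0.002],1]]}}

```text
clock: 13.1
eef_pos: [605.6, -204.9, 45.8]
tcp_rot: [-3.137, 0.001, 1.245]
contact_force: [-0.6, 0.6, -0.4]
opening: 1.005
```

```bash
python3 -c "
from h import *; togo([607.5,-206.1,22],1.245)"
```

```text
t 13.1 pos [ 605.6 -204.9   45.8] rot [-3.1372e+00  5.0000e-04  1.2452e+00] F [-0.6  0.6 -0.4] open 1.005
shift m [-0.0005  0.0023  0.0237] turn [-0.0044  0.0005  0.0002]
```

>>> {"api": "send_rows", "payload": {"plan": [[[0,0.001,0.007],[-0.002,0,0],1],[[-0.0005,0.002,0.016],[-0.004,0,0],1],[[-0.0005,0.002,0.0235],[-0.004,0,0],1],[[-0.0005,0.002,0.0235],[-0.004,0,0],1],[[-0.0005,0.002,0.0235],[-0.004,0,0],1]]}}

```text
clock: 13.52
eef_pos: [607.0, -206.0, 21.9]
tcp_rot: [-3.141, 0.0, 1.245]
contact_force: [0.3, 0.1, 0.5]
opening: 1.005
```

```bash
python3 shot.py w23; python3 -c "
from h import *; togo([607.5,-206.1,22],1.245)"
```

```text
13.5667 [ 607.4 -206.2   22.4] [ 544.4 -184.2  143.1] [2.8803e+00 7.0000e-04 1.2453e+00]
t 13.57 pos [ 607.4 -206.2   22.4] rot [-3.1414e+00  5.0000e-04  1.2451e+00] F [0.  0.1 1. ] open 0.998
shift m [0.0001 0.0001 0.0004] turn [-0.0002  0.0005  0.0001]
```

View pics/w23.png

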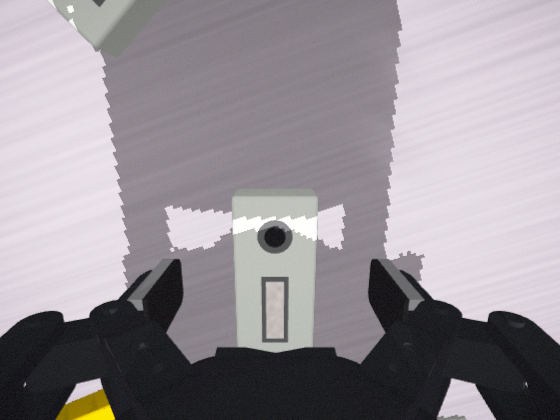

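Cartridge B spans columns 232–317 midway between the pads, the same picture as for A. Closing.

>>> {"api": "send_rows", "payload": {"plan": [[[0,0,0],[0,0,0],-1],[[0,0,0],[0,0,0],-1],[[0,0,0],[0,0,0],-1],[[0,0,0],[0,0,0],-1],[[0,0,0],[0,0,0],-1]], "squeeze": 60}}

```text
clock: 13.98
eef_pos: [607.8, -206.3, 23.0]
tcp_rot: [3.141, 0.0, 1.245]
contact_force: [0.6, -0.2, -0.3]
opening: 0.405
```

>>> {"api": "send_rows", "payload": {"plan": [[[0,0,0],[0,0,0],-1],[[0,0,0],[0,0,0],-1],[[0,0,0],[0,0,0],-1],[[0,0,0],[0,0,0],-1],[[0,0,0],[0,0,0],-1]], "squeeze": 60}}

```text
clock: 14.4
eef_pos: [607.8, -206.3, 23.0]
tcp_rot: [3.141, 0.0, 1.245]
contact_force: [0.3, -0.5, 0.1]
opening: 0.404
```

>>> {"api": "send_rows", "payload": {"plan": [[[0,0,-0.015],[0,0,0],-1],[[0,0,-0.045],[0,0,0],-1],[[0,0,-0.08],[0,0,0],-1],[[0,0,-0.115],[0,0,0],-1],[[0,0,-0.14],[0,0,0],-1]]}}

```text
clock: 14.82
eef_pos: [608.3, -206.4, 165.8]
tcp_rot: [3.139, 0.001, 1.245]
contact_force: [0.9, -0.6, -1.0]
opening: 0.403
```

```bash
python3 shot.py w24; python3 -c "
from h import *; togo([461.1,152.2,160],1.137)"
```

```text
14.8667 [ 610.6 -207.2  170.4] [ 545.2 -184.4  286.8] [2.8766e+00 7.0000e-04 1.2453e+00]
t 14.87 pos [ 610.6 -207.2  170.4] rot [3.1327e+00 5.0000e-04 1.2450e+00] F [ 1.9 -0.1  3.6] open 0.405
shift m [ 0.2927 -0.2567  0.008 ] turn [9.00e-03 1.00e-04 1.08e-01]
```

View pics/w24.png

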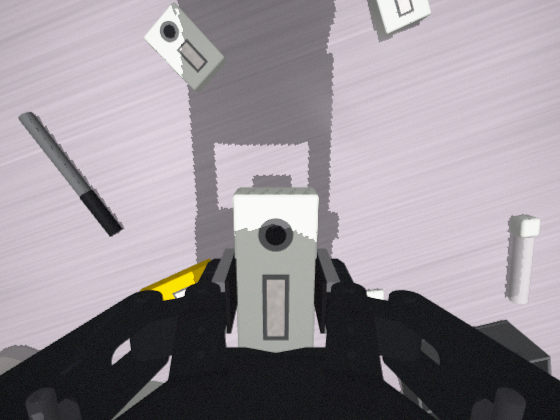

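>>> {"api": "send_rows", "payload": {"plan": [[[0.02,-0.018,0],[0.002,0,0.02],-1],[[0.047,-0.041,0],[0.004,0,0.05],-1],[[0.076,-0.067,0],[0.006,0,0.08],-1],[[0.106,-0.093,0],[0.009,0,0.108],-1],[[0.136,-0.119,0],[0.009,0,0.108],-1]]}}

```text
clock: 15.28
eef_pos: [540.3, -39.0, 169.1]
tcp_rot: [-3.141, -0.0, 1.134]
contact_force: [1.3, 0.8, -0.8]
opening: 0.404
```

```bash
python3 -c "
from h import *; togo([461.1,152.2,155],1.137)"
```

```text
t 15.28 pos [540.3 -39.  169.1] rot [-3.1413 -0.      1.1345] F [ 1.3  0.8 -0.8] open 0.404
shift m [ 0.1398 -0.1526  0.0141] turn [-0.0003 -0.     -0.0025]
```

>>> {"api": "send_rows", "payload": {"plan": [[[0.028,-0.03,0.002],[0,0,-0.002],-1],[[0.056,-0.061,0.004],[0,0,-0.002],-1],[[0.084,-0.092,0.006],[0,0,-0.002],-1],[[0.11,-0.12,0.01],[0,0,-0.002],-1],[[0.13,-0.142,0.014],[0,0,-0.002],-1]]}}

```text
clock: 15.7
eef_pos: [465.0, 141.0, 154.9]
tcp_rot: [-3.141, -0.0, 1.137]
contact_force: [-0.4, 1.0, -0.7]
opening: 0.404
```

```bash
python3 -c "
from h import *; togo([461.1,152.2,120],1.137)"
```

```text
t 15.7 pos [465.  141.  154.9] rot [-3.141e+00 -3.000e-04  1.137e+00] F [-0.4  1.  -0.7] open 0.404
shift m [ 0.0085 -0.0082  0.0349] turn [-0.0005 -0.0003  0.    ]
```

>>> {"api": "send_rows", "payload": {"plan": [[[0.006,-0.006,0.002],[0,0,0],-1],[[0.0085,-0.008,0.006],[0,0,0],-1],[[0.0085,-0.008,0.015],[0,0,0],-1],[[0.0085,-0.008,0.025],[0,0,0],-1],[[0.0085,-0.008,0.03],[0,0,0],-1]]}}

```text
clock: 16.12
eef_pos: [461.2, 150.8, 123.3]
tcp_rot: [-3.14, 0.001, 1.136]
contact_force: [-0.7, 0.1, -1.2]
opening: 0.406
```

```bash
python3 -c "
from h import *; togo([461.1,152.2,108],1.137)"
```

```text
t 16.12 pos [461.2 150.8 123.3] rot [-3.1402e+00  9.0000e-04  1.1358e+00] F [-0.7  0.1 -1.2] open 0.406
shift m [ 0.0012 -0.0007  0.0153] turn [-0.0014  0.0009 -0.0012]
```

>>> {"api": "send_rows", "payload": {"plan": [[[0.001,-0.0005,0.003],[-0.001,0.001,-0.001],-1],[[0.001,-0.0005,0.008],[-0.001,0.001,-0.001],-1],[[0.001,-0.0005,0.014],[-0.001,0.001,-0.001],-1],[[0.001,-0.0005,0.014],[-0.001,0.001,-0.001],-1],[[0.001,-0.0005,0.014],[-0.001,0.001,-0.001],-1]]}}

```text
clock: 16.53
eef_pos: [461.1, 151.7, 109.0]
tcp_rot: [-3.141, 0.0, 1.136]
contact_force: [0.1, 0.2, -1.3]
opening: 0.405
```

```bash
python3 shot.py w25; python3 -c "
from h import *; togo([461.1,152.2,91.5],1.137)
a=cv2.imread('pics/w25.png')[100:360,140:400]
cv2.imwrite('pics/z25.png',cv2.resize(a,(520,520),interpolation=cv2.INTER_CUBIC))"
```

```text
16.5833 [461.3 151.8 109.3] [401.  180.  230.1] [2.8802e+00 6.0000e-04 1.1366e+00]
t 16.58 pos [461.3 151.8 109.3] rot [-3.1411e+00 -1.0000e-04  1.1365e+00] F [ 1.1  0.5 -0.3] open 0.41
shift m [ 0.0003 -0.0003  0.0178] turn [-0.0005 -0.0001 -0.0005]
```

View pics/z25.png

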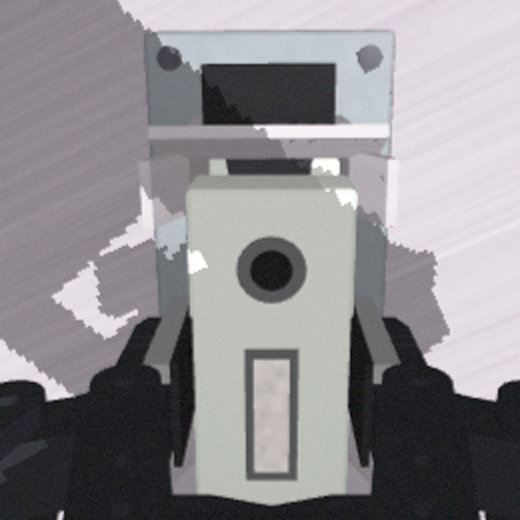

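Aligned as with the first: B (zoom columns 187–356) is centred between the rim ends (147–390), with the first cartridge visible under the dark lip. Pressing down.

>>> {"api": "send_rows", "payload": {"plan": [[[0,0,0.003],[0,0,0],-1],[[0.0002,-0.0002,0.007],[0,0,0],-1],[[0.0002,-0.0002,0.011],[0,0,0],-1],[[0.0002,-0.0002,0.015],[0,0,0],-1],[[0.0002,-0.0002,0.018],[0,0,0],-1]]}}

```text
clock: 17.0
eef_pos: [461.3, 152.2, 91.0]
tcp_rot: [-3.141, -0.0, 1.137]
contact_force: [0.8, 0.0, 4.5]
opening: 0.404
```

>>> {"api": "send_rows", "payload": {"plan": [[[0,0,0.002],[0,0,0],-1],[[0,0,0.005],[0,0,0],-1],[[0,0,0.008],[0,0,0],-1],[[0,0,0.011],[0,0,0],-1],[[0,0,0.014],[0,0,0],-1]]}}

```text
clock: 17.42
eef_pos: [461.7, 152.3, 76.9]
tcp_rot: [3.141, -0.001, 1.137]
contact_force: [1.6, 0.1, 5.7]
opening: 0.406
```

```bash
python3 shot.py w26; python3 -c "
from h import *; togo([461.1,152.2,62],1.137)
a=cv2.imread('pics/w26.png')[100:360,140:400]
cv2.imwrite('pics/z26.png',cv2.resize(a,(520,520),interpolation=cv2.INTER_CUBIC))"
```

```text
17.4667 [461.6 152.3  76.5] [401.4 180.6 198. ] [ 2.8789e+00 -6.0000e-04  1.1369e+00]
t 17.47 pos [461.6 152.3  76.5] rot [ 3.1413e+00 -7.0000e-04  1.1367e+00] F [2.3 0.8 3. ] open 0.405
shift m [-0.0003 -0.0005  0.0145] turn [ 0.0003 -0.0007 -0.0003]
```

View pics/z26.png

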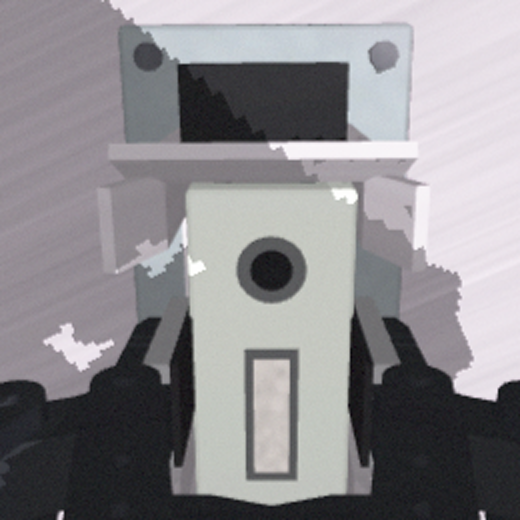

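>>> {"api": "send_rows", "payload": {"plan": [[[0,0,0.003],[0,0,0],-1],[[0,0,0.006],[0,0,0],-1],[[0,0,0.01],[0,0,0],-1],[[0,0,0.013],[0,0,0],-1],[[0,0,0.015],[0,0,0],-1]]}}

```text
clock: 17.88
eef_pos: [461.7, 152.3, 61.2]
tcp_rot: [3.141, -0.001, 1.137]
contact_force: [1.2, -0.7, 4.6]
opening: 0.405
```

```bash
python3 shot.py w27; python3 -c "
from h import *; togo([461.1,152.2,62],1.137)
a=cv2.imread('pics/w27.png')[100:360,140:400]
cv2.imwrite('pics/z27.png',cv2.resize(a,(520,520),interpolation=cv2.INTER_CUBIC))"
```

```text
17.9333 [461.7 152.3  61. ] [401.4 180.6 182.3] [ 2.8790e+00 -5.0000e-04  1.1369e+00]
t 17.93 pos [461.7 152.3  61. ] rot [ 3.1414e+00 -7.0000e-04  1.1367e+00] F [ 1.1 -0.   4.3] open 0.405
shift m [-0.0003 -0.0005 -0.001 ] turn [ 0.0002 -0.0007 -0.0003]
```

View pics/z27.png

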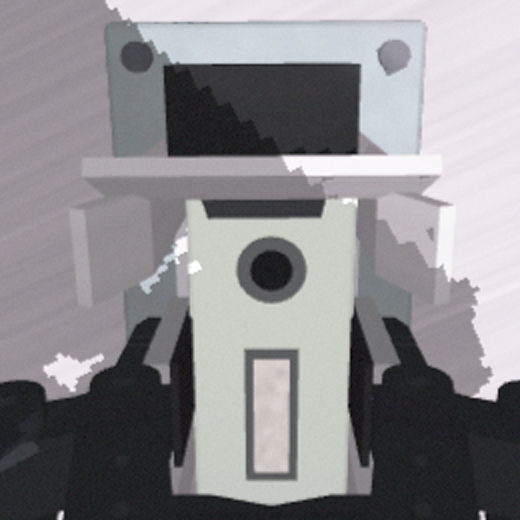

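The lip (zoom 203–325, 208) lies over B's far end. Releasing and lifting.

>>> {"api": "send_rows", "payload": {"plan": [[[0,0,0],[0,0,0],-1],[[0,0,0],[0,0,0],0.3],[[0,0,0],[0,0,0],0.3],[[0,0,0],[0,0,0],0.3],[[0,0,0],[0,0,0],0.3]]}}

```text
clock: 18.35
eef_pos: [461.3, 152.2, 60.9]
tcp_rot: [-3.141, -0.0, 1.137]
contact_force: [0.3, -0.8, 0.4]
opening: 0.652
```

>>> {"api": "send_rows", "payload": {"plan": [[[0,0,-0.01],[0,0,0],0.3],[[0,0,-0.03],[0,0,0],0.3],[[0,0,-0.06],[0,0,0],0.5],[[0,0,-0.095],[0,0,0],1],[[0,0,-0.13],[0,0,0],1]]}}

```text
clock: 18.77
eef_pos: [460.5, 151.9, 192.6]
tcp_rot: [-3.14, 0.001, 1.137]
contact_force: [0.8, 0.0, -0.7]
opening: 0.993
```

>>> {"api": "send_rows", "payload": {"plan": [[[0,0.02,-0.004],[0,0,0],1],[[0,0.045,-0.008],[0,0,0],1],[[0,0.066,-0.008],[0,0,0],1],[[0,0.066,-0.008],[0,0,0],1],[[0,0.066,-0.008],[0,0,0],1]]}}

```text
clock: 19.18
eef_pos: [520.7, 123.7, 201.0]
tcp_rot: [-3.14, 0.0, 1.135]
contact_force: [-1.0, -0.5, 0.2]
opening: 0.999
```

```bash
python3 shot.py w28; python3 shot.py s28 side; python3 -c "
from h import *; togo([461.1,152.2,62],1.137)
a=cv2.imread('pics/w28.png')[20:225,200:350]; b=cv2.imread('pics/s28.png')[130:220,190:280]
cv2.imwrite('pics/z28.png',np.hstack([cv2.resize(a,(400,547),interpolation=cv2.INTER_CUBIC),cv2.copyMakeBorder(cv2.resize(b,(390,390),interpolation=cv2.INTER_CUBIC),0,157,0,0,cv2.BORDER_CONSTANT)]))"
```

```text
19.2333 [519.8 124.  200.7] [460.7 152.2 322.2] [2.8804e+00 6.0000e-04 1.1356e+00]
19.2833 [519.4 124.1 200.5] [ 358.9 -659.2  672.4] [-2.3243  0.0152 -0.3063]
t 19.28 pos [519.4 124.1 200.5] rot [-3.1393e+00  1.2000e-03  1.1364e+00] F [-0.7  0.3 -0.2] open 1.001
shift m [ 0.0011 -0.0644  0.1386] turn [-0.0022  0.0012 -0.0006]
```

View pics/z28.png

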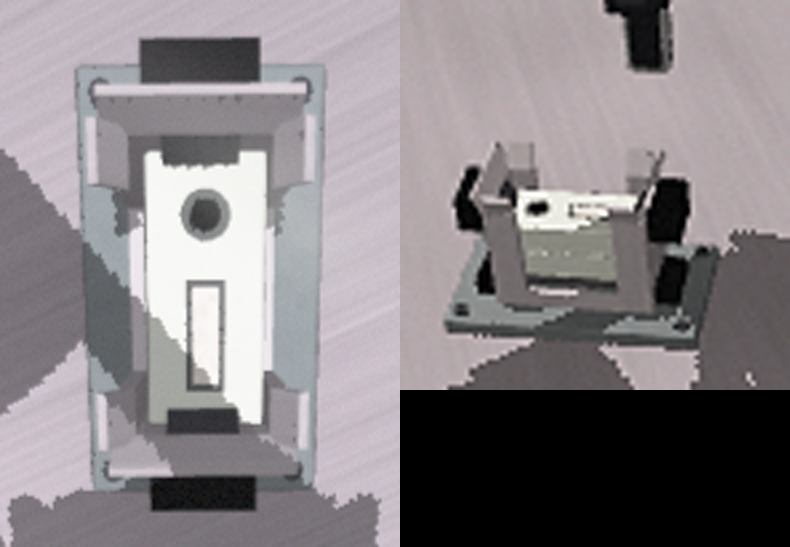

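Both lips overlap the upper cartridge at each end. The side view shows two cartridges stacked flat, with a seam between them. The gripper is clear.

```bash
python3 -c "
from rig import job
print(job.sign_off())"
```

```text
the job is handed in; nothing more can be done
None
```

Both long white cartridges are loaded in the magazine, stacked flat under the two sprung lips. I handed the job in at about 19.3 s; it returned no verdict.

**What I did:** I gripped each cartridge across its width and lowered it into the flared top. I then pressed it down until its top was about 4–6 mm below the lips, working from the arm's height reading. The upward force stayed at or below 6 N. I released each one in place before lifting away.

**Last checks:**
- **Wrist picture:** after the first loading and again at the end, both dark lips lay over the ends of the top cartridge, which was centred in the magazine.
- **Side picture:** the final view shows two cartridges stacked flat, with a seam between them.
- **Gripper:** it was open and well clear, with no contact force.

**Not confirmed or not matching:**
- I did not measure the final cartridge heights in numbers; "held under the lips" rests on the pictures.
- The fixed cameras put the cartridges about 3 mm further out in x than the wrist camera did. I used the wrist camera, and both grasps came out centred.
- Fits to the cartridge outlines put their undersides 1–4 mm below the table, so I set the grasp height from the two-view measurement of their tops, about 18 mm.
- The first cartridge showed no contact force where the text says it should rest on the lip slopes. Its force only appeared further down.

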